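# Take a freshly reflowed board off the hotplate with a spatula

## Robot

A 7-joint arm with a two-finger parallel gripper is mounted at the origin on a cart in front of the work surface, level with it; the furniture and walls round the work are solid. World frame = base frame: x ahead of the robot, y to its left, z up, the work surface at z = 0. Lengths are in m, angles in degrees, forces in N, time in s.
With the tool pointing down it reaches from about 0.4 to 0.85 m from the base axis. Payload 10.4 kg.
Tool frame: the origin (TCP) lies on the mounting face of the last link; the fingertips stand 182 mm ahead of it and the grasp point (between the pads) lies 164 mm ahead of it (grip_point_offset is the distance from the TCP to the grasp point, in m); z points along the fingers, y is the line along which they close (so a half turn about z gives the same grasp; the last joint's range is limited). The gripper opens to 87 mm and grips with 3 to 60 N. Pads are 19 mm wide; open, the fingers measure 117 mm over their backs; the gripper's body (75 mm by 190 mm) begins 51 mm behind the grasp point.
Start: joints at [74.221, 19.034, -3.707, 83.658, 1.238, 77.344, -5.071], TCP at [0.156, -0.605, 0.405] pointing down, gripper open.
Joint ranges: [-148.97, 148.97], [-28.65, 121.19], [-84.17, 76.75], [9.2, 138.47], [-72.65, 252.65], [3.7, 117.97], [-149.18, 149.18]. Speed limits (degrees/s): [127.2, 127.2, 159.86, 159.86, 180, 180, 180].

## Interface

Orientations are given as a 3x3 rotation matrix whose columns are the frame's x, y, z axes.
In Python, from cell import sense, get_image, hand_in, grip_point_offset gives the robot as it stands.
- The arm moves only by the tool drive_tool, never from a script. Its argument "deltas" is a list of rows, each a list of 3 entries, a list of its own where there are three numbers: the shift along the tool's x, y, z in units of 300 mm (1.0 is 300 mm), then the turn, a rotation vector about the tool's x, y, z in units of 180 degrees (1.0 is 180 degrees), then the finger opening in mm, from 0 to 87. In form: [[[x, y, z], [ax, ay, az], grip], ...]. A call has exactly 5 rows; each row is the pose to reach, as a shift and turn from the pose commanded when the call began, along the tool's axes at that moment, turning the shorter way round; what a row does not reach only later rows make up. A row lasts 1/12 s, in which the tool goes at most 41.7 mm and 7.16 degrees, less where a joint would pass 70% of its speed; a pose out of reach is approached as far as the arm can. A call with a number of a shift or a turn outside -1 to 1 is refused whole. A call with a gripper value outside its range is refused whole. The fingers move at their own pace and stop on an object; the grip force is fixed at half the most. Time passes only in rows, so rows that repeat a pose let the fingers close, or fill a call up. It gives the time, the measured TCP pose, the force, the opening and the grip force at its end, in the units of the state.
- sense(): the state, without advancing time (a new reading comes with each control period).
- get_image(name): name is "scene" or "side" or "wrist"; returns a dict with "img" (480x640x3 uint8, red, green, blue), "z_map" (480x640 float32, m along the optical axis (not along the pixel's ray), 0 where there is no reading), "fx", "fy", "cx", "cy" (pixels), "k1" (the pictures are not rectified: a ray, as slopes to the right and down, at radius r is drawn at 1 + k1 r^2 times it, then the intrinsics apply), "position" and "rotation" of the camera in the world; the wrist camera has in their place "tool_from_camera" (4x4, takes a point from camera to tool coordinates, whose origin is the TCP and whose axes are the flange's). Camera axes: x right, y up, looking along -z (the intrinsics and any distortion apply to the point x, -y, -z); pixel columns grow to the right and rows downward; lengths in m; the calibration is good to about 2 mm. A picture is of the moment at which its call begins: read the wrist's pose just before it.
- hand_in(): hands the job in; it is judged then, once.
The state is a dict: "time_s": time; "q": joint angles; "qvel": joint speeds; "joint_efforts": joint torques, N m; "position": TCP position; "eef_rot": TCP orientation; "force": force on the tool from outside, world axes, zero at the start; "moment": the same for the moment, N m; "grip_width": opening from 0.0 (shut) to 1.0 (fully open); "gripper_force": force on a finger pad.
Only numpy, scipy, OpenCV 4.12 (cv2) and the standard library are available. Lean on these libraries where they do the work, as an engineer would, in place of code of your own. Each camera call takes 0.05 s, during which the arm holds its last target. There are 200 camera calls.

## Task

The circuit board on the hotplate has just been reflowed and is still too hot for the grippers: slide the cranked spatula flat under its metal carrier from the open front of the hotplate, lift it, and carry it slowly and level to the cooling stand, where it must lie flat on both rails, between the lips, with the spatula drawn out again. Then lay the spatula back with its handle flat on the cork pad and let go. Do not touch the board or its carrier with the gripper, do not drop it, and leave the cutters, the tape roll and the jar where they are.

Things in the scene. Friction and masses are not known exactly. Their poses are not given: they have to be found in the camera images.
- board: Circuit board in a square aluminium carrier, 110 x 110 x 6 mm, 160 g, lying flat on the hotplate. The underside is bevelled all round: the rim hangs 3 mm above the surface below, the bevel runs 9 mm inward down to the flat, so that a 2 mm blade can start under it. Origin: centre of the underside; z up; x points roughly from the hotplate's front to its rear
- spatula: Cranked steel spatula, 180 g, lying on its handle on the cork pad. Wooden handle 130 mm long (x -65 to +65), 20 wide (y), 24 high; its steel tang, 22 wide, 3 thick, runs on to the bend at x = +90, z = 0; there the blade (100 long, 64 wide, 2 thick) rises forward at 40 degrees. Origin: under the handle's middle; x toward the blade, z up; the blade is level when x points 40 degrees down
- spatula_grip (a point): Grip point inside the spatula's handle, 20 mm wide along y: x = +10, z = +14 mm in the spatula's frame (the handle reaches up to z = +24). Axes of the spatula's handle
- spatula_blade (a point): Centre of the underside of the spatula's blade: x = +128.3, z = +32.1 mm in the spatula's frame. Axes of the handle, not of the blade, which slopes up 40 degrees against them
- spatula_tip (a point): Middle of the free front edge of the spatula's blade, underside: x = +166.6, z = +64.3 mm in the spatula's frame. Axes of the handle
- hotplate: Bench hotplate, fixed: white housing 178 mm deep (x), 196 wide (y); controls on its front (-x). Origin: on the counter under the working spot; x to the rear, z up
- hotplate_top (a point): Point on the hotplate's aluminium top, 50 mm above the hotplate's origin, same axes. The top reaches from x = -90 (front edge) to +70 mm and 82 mm to each side. On it steel stops 8 mm high: one across the rear, face at x = +62; one at each side, faces at y = -67 and +67, from x = -28 to +62. The front is open
- stand: Cooling stand of bent steel sheet, fixed: two rails along x, 130 mm long (x -60 to +70), each 21 mm wide, with 84 mm of free space between them (y -42 to +42), open at the front and down to the base plate at 5 mm height. A rear stop at x = +70 rises 8 mm above the rails and reaches 16 mm below them. Origin: on the counter under the board's place; x to the rear, z up
- stand_rails (a point): Middle of the board's place at the height of the rail tops, 60 mm above the stand's origin, same axes. Outside each rail a lip 10 mm high, leaning outward, with 124 mm between the lips at the rails
- pad: Cork pad for the spatula, fixed, 150 mm (x) by 100 mm (y), 5 mm thick. Origin: centre of the underside, on the counter
- cutters_red: Bystander: small cutters with red handles, 44 x 122 x 11 mm, lying on the counter
- red_tape: Bystander: small dark roll of tape lying flat, 55 mm across, 19 mm high
- flux_jar: Bystander: white jar, 56 mm across, 60 mm high, standing on the counter

How it is judged (in metres and radians):
On the way, in this order (a step that is already met when the one before it is completed fails the run):
1. the board is lifted clear of the hotplate, lying on the spatula (z of board in the frame of hotplate_top above 0.01 m and contact force between board and spatula above 0.3 N and contact force between board and hotplate below 0.05 N), for 0.2 s.
2. the board lies on the rails of the stand and the spatula no longer touches it (distance between board and stand_rails below 0.04 m and contact force between board and stand above 0.3 N and contact force between board and spatula below 0.05 N), for 0.3 s.
At the end, for the whole second after the job is handed in: The board lies still and flat (within 3.5 degrees) on both rails of the stand, at rail height within 4 mm and within 40 mm of the middle of its place; the spatula lies still with its handle flat on the cork pad, the middle of the handle within 50 mm of the pad's middle along each side (horizontal distance between board and stand_rails below 0.04 m and z of board in the frame of stand_rails between -0.004 and 0.004 m and angle between board's own z axis and vertical below 0.06 rad and linear speed of each of board, spatula below 0.02 m/s and x of spatula in the frame of pad between -0.05 and 0.05 m and y of spatula in the frame of pad between -0.05 and 0.05 m and height (world z) of spatula below 0.01 m and angle between spatula's own z axis and vertical below 0.1 rad); the robot touches nothing.
It fails at once if the gripper or the arm touches the board or its carrier (contact force between any of the fingers, the arm and board above 0.5 N).
It fails at once if the board is tipped by more than 20 degrees (angle between board's own z axis and vertical above 0.35 rad).
It fails at once if the board is dropped or flung (faster than 0.8 m/s) (linear speed of board above 0.8 m/s).
It fails at once if the cutters, the tape roll or the jar are moved by more than 30 mm (distance of any of cutters_red, red_tape, flux_jar from where it was at the start of the episode above 0.03 m).
It also fails if it takes over 61 s, if anything falls off the work surface, if the arm or the gripper's body presses on something with over 40 N, if the wrist force passes 120 N, or if a joint passes its speed limit or range.

## Working session

There is one attempt and no reset: what is moved stays moved. The work goes in short steps, Python scripts to look and compute and a tool call to move; the robot and the scene stay as the last step left them, time stands still between calls to the robot, and variables do not carry over. Pictures are saved under pics/ and viewed, at most 10 in all, crops included, and the job is handed in when it is done.

Besides the shell and the picture viewer there is one more tool, called after "Call:" as name(argument=value, ...), one argument or row to a line, values as JSON. drive_tool: Moves the arm, as the interface text tells. Shifts and turns lie within -1 to 1; 1 stands for 300 mm of shift or 180 degrees of turn. Its arguments: {"type":"object","properties":{"deltas":{"type":"array"}},"required":["deltas"]}

```bash
ls; mkdir -p pics; python3 - <<'E'
from cell import *
import cv2,numpy as np
s=sense(); print({k:np.round(v,3).tolist() for k,v in s.items()}); print(grip_point_offset)
for n in("scene","side"):
    d=get_image(n); np.savez(f"{n}0.npz",**d); cv2.imwrite(f"pics/{n}0.png",d["img"][:,:,::-1])
    print(n,{k:np.round(d[k],3).tolist() for k in d if k not in("img","z_map")},(d["z_map"]>0).mean())
E
```

```text
pics
{'time_s': 0.0, 'q': [74.22, 19.073, -3.707, 83.706, 1.24, 77.346, -5.071], 'qvel': [-0.075, 0.006, -0.045, -0.064, 0.001, -0.079, -0.04], 'joint_efforts': [-0.001, -62.325, 0.024, -38.988, -0.062, 0.04, 0.0], 'position': [0.156, -0.605, 0.404], 'eef_rot': [[0.968, 0.25, -0.0], [0.25, -0.968, 0.001], [-0.0, -0.001, -1.0]], 'force': [-0.736, -0.769, 0.229], 'moment': [-0.013, 0.078, 0.006], 'gripper_force': 0.0, 'grip_width': 1.001}
0.1635
scene {'fx': 587.964, 'fy': 587.964, 'cx': 322.386, 'cy': 232.661, 'k1': -0.054, 'position': [-0.645, -0.484, 0.844], 'rotation': [[0.399, 0.468, -0.789], [-0.917, 0.21, -0.339], [0.007, 0.858, 0.513]]} 0.995986328125
side {'fx': 567.532, 'fy': 567.532, 'cx': 316.295, 'cy': 238.569, 'k1': -0.144, 'position': [0.509, 0.73, 1.36], 'rotation': [[-0.999, 0.052, -0.016], [-0.053, -0.872, 0.486], [0.011, 0.487, 0.874]]} 0.9963151041666667
```

View pics/scene0.png

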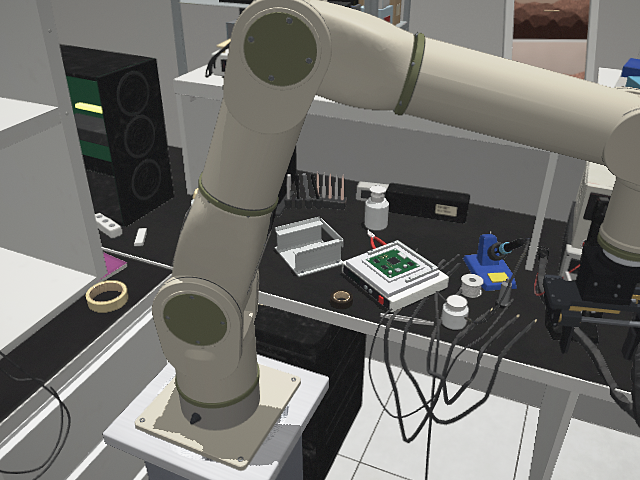

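View pics/side0.png

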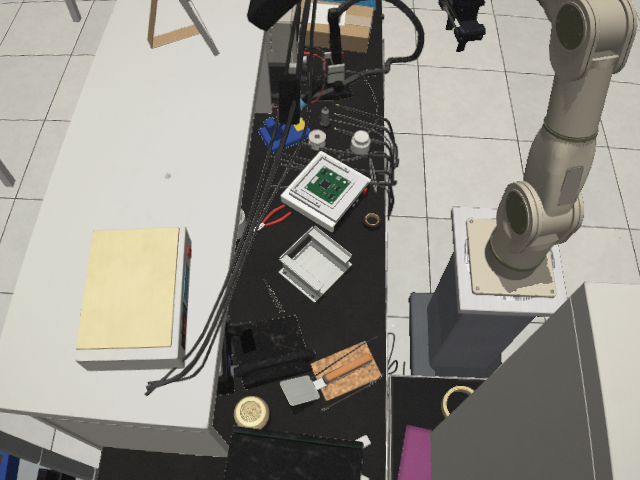

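```bash
cat > h.py <<'E'
import numpy as np,cv2
def cloud(d,T=None):
    v,u=np.mgrid[0:480,0:640].astype(float)
    k=np.array([[d["fx"],0,d["cx"]],[0,d["fy"],d["cy"]],[0,0,1]],float)
    p=cv2.undistortPoints(np.stack([u.ravel(),v.ravel()],1)[:,None],k,np.array([float(d["k1"]),0,0,0]),
      None).reshape(480,640,2)
    z=d["z_map"]; c=np.stack([p[...,0]*z,-p[...,1]*z,-z],-1)
    if T is None: w=c@np.array(d["rotation"]).T+d["position"]
    else: w=c@T[:3,:3].T+T[:3,3]
    w[z<=0]=np.nan
    return w
E
python3 - <<'E'
from h import *
ws=[]
for n in("scene","side"):
    d=dict(np.load(n+"0.npz")); w=cloud(d); 
    # top view ortho: 1 px = 2mm ; x 0.3..0.95 up, y -0.6..0.6
    m=np.isfinite(w[...,0])&(w[...,2]<0.6)
    P=w[m];C=d["img"][m]
    img=np.zeros((325*1,600,3),np.uint8); o=np.argsort(P[:,2])
    r=((0.95-P[:,0])/.002).astype(int);c=((0.6-P[:,1])/.002).astype(int)
    ok=(r>=0)&(r<325)&(c>=0)&(c<600)
    o=o[ok[o]]; img[r[o],c[o]]=C[o][:,::-1]
    ws.append(img)
    if n=="side":
        for (u,v) in [(170,180),(130,290),(325,190),(315,262),(345,375),(300,392),(372,220),(270,218),(360,140),(270,350),(290,460),(250,410),(375,300),(380,190),(330,55),(285,60),(265,20)]:
            print((u,v),np.round(w[v,u],3))
cv2.imwrite("pics/ortho.png",cv2.resize(np.vstack(ws),(540,585)))
cv2.imwrite("pics/crop.png",cv2.resize(cv2.imread("pics/side0.png")[100:460,200:440],(400*1,600),interpolation=cv2.INTER_CUBIC))
E
```

```text
(170, 180) [0.847 0.053 0.369]
(130, 290) [0.845 0.352 0.463]
(325, 190) [ 0.517 -0.154  0.053]
(315, 262) [0.534 0.045 0.003]
(345, 375) [0.444 0.351 0.007]
(300, 392) [0.55  0.407 0.041]
(372, 220) [ 0.382 -0.093  0.006]
(270, 218) [ 0.667 -0.086  0.   ]
(360, 140) [ 0.423 -0.332  0.059]
(270, 350) [0.629 0.307 0.037]
(290, 460) [0.546 0.613 0.442]
(250, 410) [0.665 0.45  0.013]
(375, 300) [ 0.372  0.144 -0.003]
(380, 190) [ 0.359 -0.197  0.004]
(330, 55) [ 0.524 -0.615  0.122]
(285, 60) [ 0.658 -0.555  0.149]
(265, 20) [0.593 0.191 0.915]
```

View pics/ortho.png

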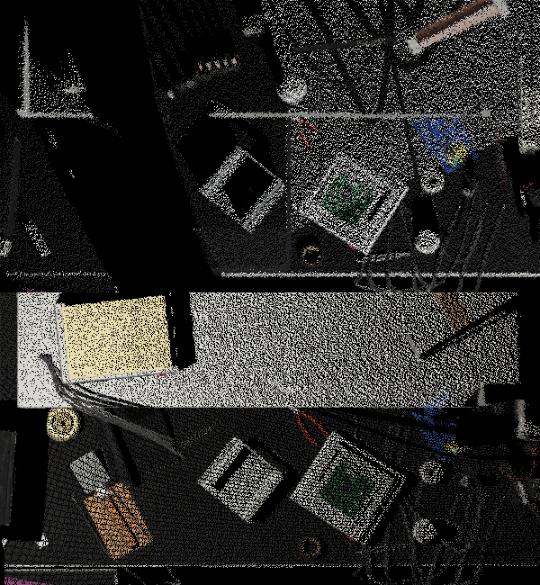

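View pics/crop.png

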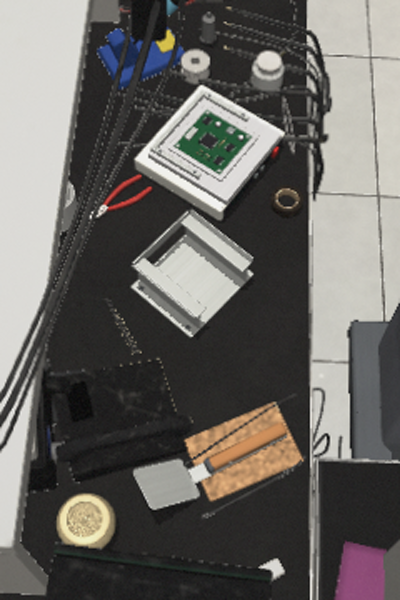

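```bash
python3 - <<'E'
from h import *
R={}
for n in("scene","side"):
    d=dict(np.load(n+"0.npz")); w=cloud(d); C=d["img"]
    m=np.isfinite(w[...,0]); P=w[m];K=C[m].astype(int)
    R[n]=(P,K)
    def rect(sel,name):
        q=P[sel]
        if len(q)<20: print(n,name,len(q));return
        a=cv2.minAreaRect((q[:,:2]*1000).astype(np.float32)); print(n,name,len(q),np.round(a[0],1),np.round(a[1],1),round(a[2],1),"z",np.round(np.percentile(q[:,2],[5,50,95])*1000,1))
    box=lambda x0,x1,y0,y1,z0,z1:(P[:,0]>x0)&(P[:,0]<x1)&(P[:,1]>y0)&(P[:,1]<y1)&(P[:,2]>z0)&(P[:,2]<z1)
    rect(box(.38,.66,-.3,-.02,.042,.07),"plate")
    g=(K[:,1]>K[:,0]+25)&(K[:,1]>K[:,2]+20)
    rect(box(.38,.66,-.3,-.02,.042,.08)&g,"pcb")
    rect(box(.40,.68,-.05,.16,.05,.085),"standtop")
    rect(box(.40,.68,-.05,.16,.0,.085)&(K.min(1)>110),"stand")
    rect(box(.34,.75,-.5,.57,.1,.6),"obst")
    print(np.unique(np.round(P[box(.3,.68,-.5,.6,.09,.9)],1),axis=0).tolist())
    b=(K[:,0]>K[:,2]+50)
    rect(box(.3,.56,.25,.46,-.005,.05)&b,"pad"); rect(box(.3,.6,.25,.46,.018,.05)&b,"handle")
    rect(box(.45,.7,.25,.5,.018,.09)&(K.min(1)>100),"blade")
    # zoom colour by height
    img=np.zeros((400,400,3),np.uint8)
    s=box(.42,.64,-.06,.16,-.02,.1); q=P[s]
    r=((.64-q[:,0])/.00055).astype(int).clip(0,399);c=((.16-q[:,1])/.00055).astype(int).clip(0,399)
    col=cv2.applyColorMap((q[:,2]*1000*3).clip(0,255).astype(np.uint8)[:,None],cv2.COLORMAP_JET)[:,0]
    for a,b2,k in zip(r,c,col): cv2.circle(img,(int(b2),int(a)),2,k.tolist(),-1)
    cv2.imwrite(f"pics/st_{n}.png",img)
cv2.imwrite("pics/st.png",np.hstack([cv2.imread("pics/st_scene.png"),cv2.imread("pics/st_side.png")]))
E
```

```text
scene plate 2894 [ 523.9 -145.2] [238.5 166.1] 57.1 z [45.4 53.1 58.8]
scene pcb 524 [ 507.8 -172.4] [95.6 96.7] 59.0 z [52.9 55.6 58.6]
scene standtop 840 [531.9  59.9] [146.2 136.8] 51.7 z [53.4 59.7 67.7]
scene stand 2275 [520.1  47. ] [184.2 136.7] 50.5 z [ 2.1 28.2 65.7]
scene obst 9884 [588.8  44.3] [1054.2  373.9] 86.7 z [117.9 327.9 414. ]
[[0.4, -0.5, 0.1], [0.4, -0.5, 0.2], [0.4, -0.4, 0.1], [0.4, -0.4, 0.2], [0.4, 0.6, 0.1], [0.4, 0.6, 0.2], [0.4, 0.6, 0.3], [0.4, 0.6, 0.4], [0.5, -0.5, 0.2], [0.5, -0.4, 0.1], [0.5, -0.4, 0.2], [0.5, 0.6, 0.1], [0.5, 0.6, 0.2], [0.5, 0.6, 0.3], [0.5, 0.6, 0.4], [0.6, -0.5, 0.1], [0.6, -0.4, 0.1], [0.6, -0.4, 0.2], [0.6, 0.3, 0.5], [0.6, 0.6, 0.1], [0.6, 0.6, 0.2], [0.6, 0.6, 0.3], [0.6, 0.6, 0.4], [0.7, 0.3, 0.5], [0.7, 0.4, 0.4], [0.7, 0.4, 0.5]]
scene pad 0
scene handle 0
scene blade 36 [609.5 467.9] [125.4  13. ] 27.3 z [36.1 52.5 66.9]
side plate 2984 [ 527.  -149.5] [243.2 174.5] 57.0 z [45.1 53.6 61.2]
side pcb 609 [ 511.3 -170.5] [96.6 94.1] 56.5 z [51.3 56.3 61.3]
side standtop 1071 [533.2  62. ] [141.2 135.3] 50.9 z [54.3 60.1 69.
[... 166 characters left out ...]
4, -0.5, 0.2], [0.4, -0.4, 0.1], [0.4, -0.4, 0.2], [0.4, 0.6, 0.4], [0.5, -0.5, 0.2], [0.5, -0.4, 0.2], [0.5, 0.1, 0.7], [0.5, 0.1, 0.8], [0.5, 0.1, 0.9], [0.5, 0.6, 0.4], [0.6, -0.5, 0.2], [0.6, -0.4, 0.1], [0.6, -0.4, 0.2], [0.6, 0.1, 0.6], [0.6, 0.1, 0.7], [0.6, 0.1, 0.8], [0.6, 0.1, 0.9], [0.6, 0.2, 0.6], [0.6, 0.2, 0.7], [0.6, 0.2, 0.9], [0.6, 0.3, 0.1], [0.6, 0.3, 0.5], [0.6, 0.3, 0.6], [0.6, 0.4, 0.1], [0.6, 0.6, 0.4], [0.7, -0.4, 0.1], [0.7, 0.3, 0.5], [0.7, 0.4, 0.1], [0.7, 0.4, 0.5]]
side pad 2128 [442.8 335.7] [151.7 102.1] 26.4 z [-0.2  4.9 29.3]
side handle 401 [437.5 334.5] [121.4  21.7] 31.0 z [22.5 27.3 32.4]
side blade 1366 [582.3 412.4] [260.5  78.7] 32.1 z [23.5 48.1 65.6]
```

View pics/st.png

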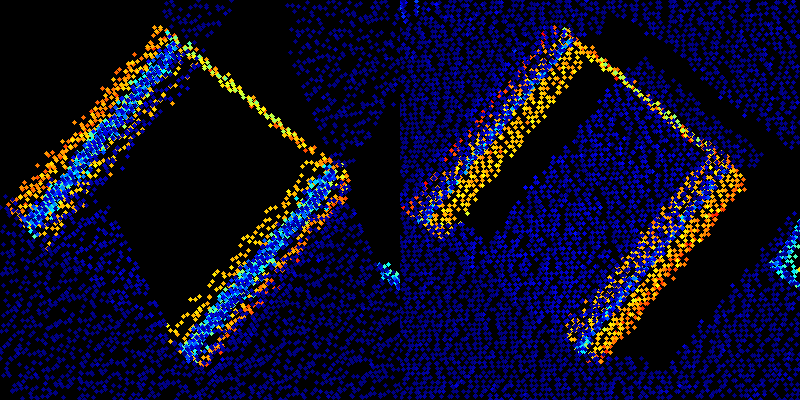

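```bash
python3 - <<'E'
from h import *
for n in("scene","side"):
    d=dict(np.load(n+"0.npz")); w=cloud(d).reshape(-1,3); w=w[np.isfinite(w[:,0])]
    P=w[(w[:,0]>.3)&(w[:,0]<.72)&(w[:,1]>-.55)&(w[:,1]<.6)&(w[:,2]>.44)&(w[:,2]<1.3)]
    u,c=np.unique(np.round(P/.05).astype(int)*5,axis=0,return_counts=True)
    print(n,[tuple(a) +(int(b),) for a,b in zip(u.tolist(),c) if b>2])
    P=w[(w[:,0]>.55)&(w[:,0]<.8)&(w[:,1]>-.55)&(w[:,1]<.6)&(w[:,2]>.3)&(w[:,2]<.42)]
    print("shelf minx",np.percentile(P[:,0],[0,1,5]),np.median(P[:,2]))
d=dict(np.load("scene0.npz"));w=cloud(d)
for uv in [(225,230),(390,60),(620,110),(540,60),(280,45)]: print(uv,w[uv[1],uv[0]].round(3))
E
```

```text
scene [(45, 60, 45, 12), (50, 60, 45, 11), (55, 60, 45, 11), (60, 55, 45, 4), (60, 60, 45, 4), (65, 35, 45, 6), (65, 35, 50, 26), (65, 40, 45, 5), (70, 40, 45, 40)]
shelf minx [0.55018673 0.55430767 0.57228463] 0.3461057648753427
side [(45, 60, 45, 178), (50, 55, 45, 17), (50, 60, 45, 260), (55, 5, 85, 102), (55, 10, 70, 69), (55, 10, 75, 299), (55, 10, 80, 457), (55, 10, 85, 225), (55, 15, 60, 21), (55, 15, 65, 112), (55, 15, 70, 366), (55, 15, 75, 136), (55, 20, 60, 14), (55, 20, 90, 13), (55, 20, 95, 182), (55, 55, 45, 37), (55, 60, 45, 266), (60, 10, 75, 152), (60, 10, 80, 38), (60, 15, 65, 190), (60, 15, 70, 360), (60, 15, 75, 145), (60, 15, 90, 36), (60, 15, 95, 7), (60, 20, 55, 6), (60, 20, 60, 360), (60, 20, 65, 178), (60, 20, 90, 440), (60, 20, 95, 345), (60, 25, 55, 147), (60, 25, 60, 84), (60, 55, 45, 76), (60, 60, 45, 246), (65, 20, 60, 4), (65, 25, 55, 206), (65, 25, 60, 52), (65, 30, 50, 217), (65, 30, 55, 224), (65, 35, 45, 14), (65, 35, 50, 300), (65, 40, 45, 22), (65, 55, 45, 32), (65, 60, 45, 76), (70, 35, 45, 11), (70, 35, 50, 84), (70, 40, 45, 358), (70, 40, 50, 6), (70, 45, 45, 8)]
shelf minx [0.5548525  0.69388896 0.69514075] 0.3679358617692543
(225, 230) [-0.053 -0.082  0.427]
(390, 60) [-0.002 -0.289  0.674]
(620, 110) [ 0.097 -0.544  0.622]
(540, 60) [ 0.877 -0.403  0.484]
(280, 45) [-0.036 -0.167  0.685]
```

Call:
drive_tool(
  deltas=[
    [[0.0,0.0,-0.1],[0,0,0],87],
    [[0.1,0.0,-0.15],[0,0,0],87],
    [[0.2,-0.1,-0.15],[0,0,0],87],
    [[0.3,-0.2,-0.15],[0,0,0],87],
    [[0.4,-0.3,-0.15],[0,0,0],87],
  ],
)

```text
time_s: 0.52
position: [0.2497, -0.4884, 0.4493]
eef_rot: [[0.968, 0.25, -0.0], [0.25, -0.968, 0.0], [-0.0, -0.0, -1.0]]
force: [0.2, -0.2, -0.2]
grip_width: 1.001
gripper_force: 0.0
```

```bash
python3 - <<'E'
from cell import *
import numpy as np
s=sense(); print({k:np.round(s[k],3).tolist() for k in("q","position","eef_rot","force","time_s")})
E
```

```text
{'q': [65.83, 8.579, -8.591, 91.182, 1.295, 80.362, -18.413], 'position': [0.25, -0.488, 0.449], 'eef_rot': [[0.968, 0.25, -0.0], [0.25, -0.968, 0.0], [-0.0, -0.0, -1.0]], 'force': [0.214, -0.208, -0.214], 'time_s': 0.517}
```

Call:
drive_tool(
  deltas=[
    [[0.086,-0.11,0],[0,0,0],87],
    [[0.172,-0.22,0],[0,0,0],87],
    [[0.258,-0.33,0],[0,0,0],87],
    [[0.344,-0.44,0],[0,0,0],87],
    [[0.43,-0.55,0],[0,0,0],87],
  ],
)

```text
time_s: 0.93
position: [0.3323, -0.2968, 0.4495]
eef_rot: [[0.968, 0.25, -0.0], [0.25, -0.968, -0.0], [-0.0, 0.0, -1.0]]
force: [0.8, 0.8, 0.9]
grip_width: 0.999
gripper_force: 0.0
```

Call:
drive_tool(
  deltas=[
    [[0.086,-0.09,0],[0,0,0],87],
    [[0.172,-0.18,0],[0,0,0],87],
    [[0.258,-0.27,0],[0,0,0],87],
    [[0.344,-0.36,0],[0,0,0],87],
    [[0.38,-0.45,0],[0,0,0],87],
  ],
)

```text
time_s: 1.35
position: [0.4101, -0.137, 0.4495]
eef_rot: [[0.968, 0.252, 0.0], [0.252, -0.968, 0.001], [0.001, -0.0, -1.0]]
force: [0.3, 0.3, 0.2]
grip_width: 0.999
gripper_force: 0.0
```

```bash
cat >> h.py <<'E'
def wrist(name):
    from cell import sense,get_image
    s=sense(); d=get_image("wrist"); T=np.eye(4);T[:3,:3]=s["eef_rot"];T[:3,3]=s["position"]
    d["T"]=T@np.array(d["tool_from_camera"]); np.savez(name+".npz",**d)
    cv2.imwrite(f"pics/{name}.png",d["img"][:,:,::-1])
    print(name,np.round(s["q"],1),np.round(s["position"],4),np.round(d["tool_from_camera"],3).tolist(),d["fx"],d["k1"])
    return d
E
python3 -c "
from h import *
wrist('w1')"
```

```text
w1 [ 46.4  -5.9 -31.1 105.2  -3.1  79.8 -59.5] [ 0.4101 -0.137   0.4495] [[-0.001, 0.967, 0.254, 0.068], [1.0, 0.001, 0.001, 0.0], [0.001, 0.254, -0.967, 0.02], [0.0, 0.0, 0.0, 1.0]] 389.43809671017715 -0.04654902367042064
```

View pics/w1.png

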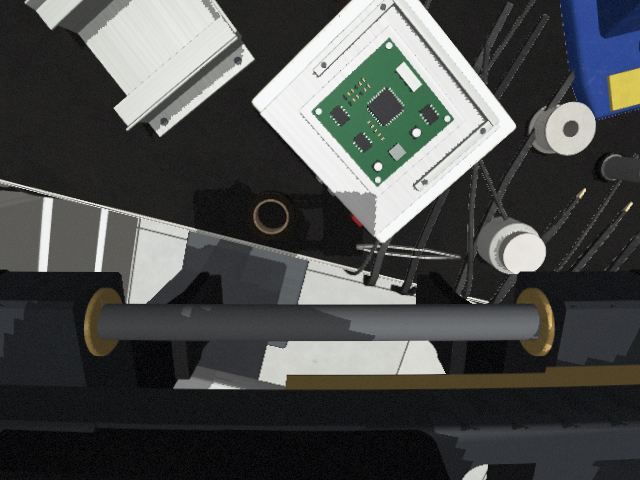

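Call:
drive_tool(
  deltas=[
    [[0.025,-0.12,0],[0,0,0],87],
    [[0.05,-0.24,0],[0,0,0],87],
    [[0.075,-0.36,0],[0,0,0],87],
    [[0.1,-0.48,0],[0,0,0],87],
    [[0.1,-0.515,0],[0,0,0],87],
  ],
)

```text
time_s: 1.82
position: [0.3985, 0.0224, 0.4499]
eef_rot: [[0.967, 0.256, 0.001], [0.256, -0.967, -0.0], [0.0, 0.0, -1.0]]
force: [0.0, 0.1, 1.0]
grip_width: 0.999
gripper_force: 0.0
```

```bash
python3 -c "
from h import *
wrist('w2')"
```

```text
w2 [ 39.3 -11.9 -41.8 108.5  -8.   80.5 -75.7] [0.3985 0.0224 0.4499] [[-0.001, 0.967, 0.254, 0.068], [1.0, 0.001, 0.001, 0.0], [0.001, 0.254, -0.967, 0.02], [0.0, 0.0, 0.0, 1.0]] 389.43809671017715 -0.04654902367042064
```

Call:
drive_tool(
  deltas=[
    [[0.01,-0.13,0],[0,0,0],87],
    [[0.02,-0.26,0],[0,0,0],87],
    [[0.03,-0.39,0],[0,0,0],87],
    [[0.04,-0.52,0],[0,0,0],87],
    [[0.05,-0.65,0],[0,0,0],87],
  ],
)

```text
time_s: 2.28
position: [0.3644, 0.2107, 0.4497]
eef_rot: [[0.969, 0.249, 0.001], [0.249, -0.969, -0.001], [0.0, 0.001, -1.0]]
force: [1.3, 0.6, -0.8]
grip_width: 1.005
gripper_force: 0.0
```

Call:
drive_tool(
  deltas=[
    [[0.01,-0.1,0],[0,0,0],87],
    [[0.02,-0.2,0],[0,0,0],87],
    [[0.02,-0.295,0],[0,0,0],87],
    [[0.02,-0.295,0],[0,0,0],87],
    [[0.02,-0.295,0],[0,0,0],87],
  ],
)

```text
time_s: 2.7
position: [0.3486, 0.2973, 0.4495]
eef_rot: [[0.968, 0.252, -0.001], [0.252, -0.968, 0.001], [-0.001, -0.001, -1.0]]
force: [0.7, -0.5, 0.4]
grip_width: 1.001
gripper_force: 0.0
```

```bash
cat >> h.py <<'E'
def ortho(d,T,x0,y0,z,n=400,res=.0005):
    # rows: x decreasing from x0, cols: y decreasing from y0
    r,c=np.mgrid[0:n,0:n]; w=np.stack([x0-r*res,y0-c*res,np.full((n,n),z)],-1)
    p=(w-T[:3,3])@T[:3,:3]; a=p[...,0]/-p[...,2]; b=-p[...,1]/-p[...,2]; f=1+d["k1"]*(a*a+b*b)
    return cv2.remap(d["img"][:,:,::-1].copy(),(a*f*d["fx"]+d["cx"]).astype(np.float32),(b*f*d["fy"]+d["cy"]).astype(np.float32),cv2.INTER_LINEAR)
def camT(d):
    if "T" in d: return d["T"]
    T=np.eye(4);T[:3,:3]=d["rotation"];T[:3,3]=d["position"];return T
E
python3 - <<'E'
from h import *
wrist('w3')
L={k:dict(np.load(k+".npz")) for k in("w1","w2","w3")}
A=ortho(L["w1"],L["w1"]["T"],.63,-.05,.055,400,.0006)
B=ortho(L["w2"],L["w2"]["T"],.64,.17,.06,400,.0006)
C=ortho(L["w3"],L["w3"]["T"],.63,.5,.029,400,.00075)
a=np.vstack([np.hstack([A,B])[:,:],]); cv2.imwrite("pics/o1.png",a)
cv2.imwrite("pics/o3.png",np.hstack([C,cv2.resize(L["w3"]["img"][:,:,::-1],(400,300))[list(range(300))+[299]*100]]))
E
```

```text
w3 [  30.5   -1.5  -73.6  100.8   -1.6   79.7 -118.1] [0.3486 0.2973 0.4495] [[-0.001, 0.967, 0.254, 0.068], [1.0, 0.001, 0.001, 0.0], [0.001, 0.254, -0.967, 0.02], [0.0, 0.0, 0.0, 1.0]] 389.43809671017715 -0.04654902367042064
```

View pics/o1.png

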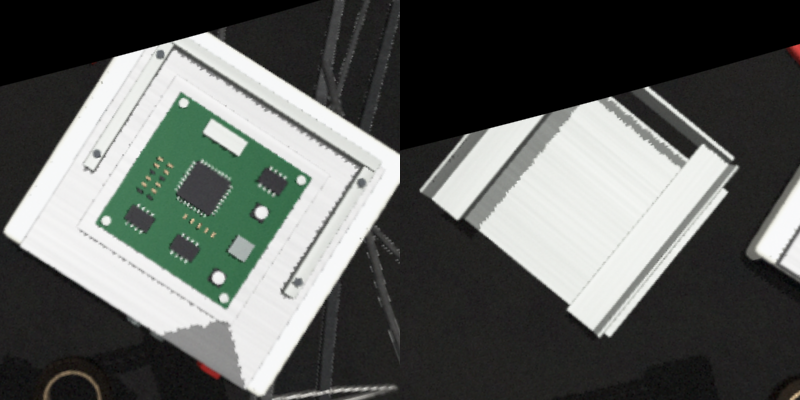

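View pics/o3.png

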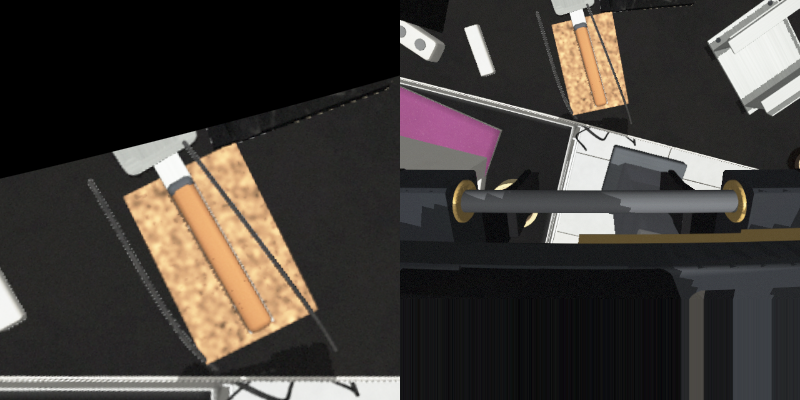

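```bash
python3 - <<'E'
from h import *
L={k:dict(np.load(k+".npz")) for k in("w1","w2","w3","scene0","side0")}
def seg(k,x0,y0,z,n,res,f,name):
    d=L[k];o=ortho(d,camT(d),x0,y0,z,n,res); m=f(o.astype(int)).astype(np.uint8)
    m=cv2.morphologyEx(m,cv2.MORPH_CLOSE,np.ones((9,9)));m=cv2.morphologyEx(m,cv2.MORPH_OPEN,np.ones((7,7)))
    cs,_=cv2.findContours(m,cv2.RETR_EXTERNAL,cv2.CHAIN_APPROX_NONE); c=max(cs,key=cv2.contourArea)
    a=cv2.minAreaRect(c); M=cv2.moments(c)
    print(k,name,z,"ctr",round(x0-a[0][1]*res,4),round(y0-a[0][0]*res,4),"mom",round(x0-M['m01']/M['m00']*res,4),round(y0-M['m10']/M['m00']*res,4),"size",np.round(np.array(a[1])*res*1000,1),"ang",round(a[2],1))
green=lambda o:(o[...,1]>o[...,2]+20)&(o[...,1]>o[...,0]+15)
for k in("w1","side0","scene0"):
    for z in(.05,.055,.06): seg(k,.63,-.05,z,480,.0005,green,"pcb")
hand=lambda o:(o[...,2]>o[...,0]+70)&(o[...,2]<235)&(abs(o[...,2]-215)<40)&(abs(o[...,1]-145)<28)
pad=lambda o:(o[...,2]>o[...,0]+40)
for k in("w3","side0"):
    for z in(.02,.029): seg(k,.56,.45,z,400,.0005,hand,"handle")
    seg(k,.56,.45,.005,480,.0005,pad,"pad")
E
```

```text
w1 pcb 0.05 ctr 0.5103 -0.1727 mom 0.5089 -0.1716 size [95.9 95.5] ang 33.2
w1 pcb 0.055 ctr 0.5098 -0.1719 mom 0.5082 -0.171 size [94.6 94.3] ang 33.2
w1 pcb 0.06 ctr 0.5094 -0.1712 mom 0.5079 -0.1706 size [93.2 93. ] ang 33.2
side0 pcb 0.05 ctr 0.5118 -0.1748 mom 0.5107 -0.1732 size [94.3 94.1] ang 33.0
side0 pcb 0.055 ctr 0.5117 -0.1714 mom 0.5107 -0.1698 size [93.9 93.7] ang 33.1
side0 pcb 0.06 ctr 0.5118 -0.1679 mom 0.5107 -0.1663 size [93.5 93.5] ang 32.9
scene0 pcb 0.05 ctr 0.5174 -0.1706 mom 0.5146 -0.1705 size [96.  95.4] ang 33.1
scene0 pcb 0.055 ctr 0.5101 -0.1725 mom 0.5073 -0.1725 size [95.3 94.8] ang 33.1
scene0 pcb 0.06 ctr 0.5029 -0.1746 mom 0.5 -0.1744 size [94.7 94.6] ang 33.3
w3 handle 0.02 ctr 0.4418 0.3252 mom 0.4185 0.3207 size [145.8  86.4] ang 68.4
w3 handle 0.029 ctr 0.441 0.3249 mom 0.4185 0.3207 size [142.8  85. ] ang 68.6
w3 pad 0.005 ctr 0.4419 0.3361 mom 0.4406 0.3354 size [150.3 100.3] ang 63.7
side0 handle 0.02 ctr 0.4289 0.3701 mom 0.4266 0.3667 size [148.1  43.8] ang 57.9
side0 handle 0.029 ctr 0.4544 0.3234 mom 0.4519 0.3238 size [145.2  53. ] ang 62.0
side0 pad 0.005 ctr 0.4433 0.337 mom 0.441 0.336 size [151.6 101.7] ang 63.4
```

```bash
python3 - <<'E'
from h import *
for k in("w3","side0"):
    d=dict(np.load(k+".npz")); w=cloud(d,camT(d)); C=d["img"].astype(int)
    P=w[(w[...,2]>.019)&(w[...,2]<.04)&(w[...,0]>.35)&(w[...,0]<.56)&(w[...,1]>.25)&(w[...,1]<.43)&(C[...,0]>C[...,2]+50)]
    a=cv2.minAreaRect((P[:,:2]*1000).astype(np.float32)); 
    c=P.mean(0);u,s,vt=np.linalg.svd(P[:,:2]-c[:2],full_matrices=False); t=(P[:,:2]-c[:2])@vt.T
    yaw=np.degrees(np.arctan(vt[0,1]/vt[0,0])); 
    print(k,len(P),a,"c",c.round(4),"yaw",yaw.round(2),"ext",np.percentile(t,[.5,99.5],axis=0).round(4).tolist(), "z",np.percentile(P[:,2],[10,50,90]).round(4))
d=dict(np.load("w3.npz")); o=ortho(d,d["T"],.63,.5,.029,400,.00075).astype(int)
# smoothness-based handle mask
g=cv2.GaussianBlur(o[...,1].astype(np.float32),(0,0),1.5); v=cv2.GaussianBlur((o[...,1]-g)**2,(0,0),1.5).astype(float)
m=((o[...,2]>o[...,0]+70)&(v<12)&(o[...,1]>105)&(o[...,1]<165)&(abs(o[...,2]-o[...,1]-70)<25)).astype(np.uint8)
m=cv2.morphologyEx(m,cv2.MORPH_OPEN,np.ones((5,5)));n,l,st,ce=cv2.connectedComponentsWithStats(m);i=1+np.argmax(st[1:,4])
r,c=np.nonzero(l==i);q=np.stack([.63-r*.00075,.5-c*.00075],1)*1000;print(st[i],cv2.minAreaRect(q.astype(np.float32)))
E
```

```text
w3 2483 ((436.96527099609375, 334.08245849609375), (124.72477722167969, 20.364395141601562), 29.29692840576172) c [0.438  0.3346 0.0282] yaw 29.92 ext [[-0.0589, -0.0095], [0.0623, 0.0097]] z [0.0266 0.0284 0.0297]
side0 400 ((437.54296875, 334.5314025878906), (121.42171478271484, 21.709945678710938), 30.97405433654785) c [0.4371 0.3349 0.0274] yaw 30.89 ext [[-0.0586, -0.011], [0.0604, 0.0095]] z [0.0236 0.0273 0.0311]Traceback (most recent call last):
  File "<stdin>", line 13, in <module>
    return _wrapfunc(a, 'argmax', axis=axis, out=out, **kwds)
    return bound(*args, **kwds)
ValueError: attempt to get argmax of an empty sequence
```

```bash
cat > plan.py <<'E'
import numpy as np, json
from scipy.spatial.transform import Rotation as Ro
from cell import sense, grip_point_offset as G
def tool(yaw,pitch=0,flip=True):
    """tool orientation for handle yaw, handle nose-down pitch (deg); flip: tool x = -handle x"""
    H=Ro.from_euler("ZY",[yaw,pitch],degrees=True).as_matrix()
    s=-1 if flip else 1
    return np.column_stack([s*H[:,0],-s*H[:,1],-H[:,2]])
def cur():
    s=sense(); return np.array(s["position"]),np.array(s["eef_rot"]),s
def plan(p,R,grip,dm=.035,dr=6.5,start=None):
    if start is None: p0,R0,s=cur(); print("q",np.round(s["q"],1),"t",s["time_s"],"F",np.round(s["force"],1))
    else: p0,R0=start
    while True:
        d=R0.T@(p-p0); rv=Ro.from_matrix(R0.T@R).as_rotvec(degrees=True)
        n=max(1,int(np.ceil(max(np.linalg.norm(d)/dm,np.linalg.norm(rv)/dr)-1e-6))); k=min(5,n)
        rows=[[np.round(d*f/.3,4).tolist(),np.round(rv*f/180,4).tolist(),grip] for f in np.minimum(np.arange(1,6),k)/n]
        print(json.dumps(rows))
        if n<=5: return p,R
        f=5/n; p0,R0=p0+R0@(d*f),R0@Ro.from_rotvec(rv*f,degrees=True).as_matrix()
E
python3 - <<'E'
from plan import *
s=plan(np.array([.42,.32,.38]),tool(110-180,0),87)
print(); plan(np.array([.448,.3405,.30]),tool(29.8,0),87,start=s)
E
```

```text
q [  30.6   -1.6  -73.4  100.8   -1.6   79.7 -118.1] t 2.75 F [0.5 0.  0.2]
[[[0.0166, -0.0012, 0.0154], [-0.0, 0.0, -0.0354], 87], [[0.0332, -0.0024, 0.0308], [-0.0, 0.0, -0.0708], 87], [[0.0498, -0.0035, 0.0462], [-0.0001, 0.0, -0.1061], 87], [[0.0663, -0.0047, 0.0616], [-0.0001, 0.0001, -0.1415], 87], [[0.0829, -0.0059, 0.077], [-0.0001, 0.0001, -0.1769], 87]]
[[[0.0147, 0.0077, 0.0154], [-0.0, 0.0, -0.0354], 87], [[0.0294, 0.0155, 0.0308], [-0.0, 0.0, -0.0708], 87], [[0.0441, 0.0232, 0.0462], [-0.0001, 0.0, -0.1061], 87], [[0.0588, 0.031, 0.0616], [-0.0001, 0.0001, -0.1415], 87], [[0.0735, 0.0387, 0.077], [-0.0001, 0.0001, -0.1769], 87]]
[[[0.0084, 0.0143, 0.0154], [-0.0, 0.0, -0.0354], 87], [[0.0168, 0.0287, 0.0308], [-0.0, 0.0, -0.0708], 87], [[0.0252, 0.043, 0.0462], [-0.0001, 0.0, -0.1061], 87], [[0.0336, 0.0573, 0.0616], [-0.0001, 0.0001, -0.1415], 87], [[0.042, 0.0717, 0.0771], [-0.0001, 0.0001, -0.1769], 87]]

[[[0.002, 0.0069, 0.0167], [-0.0, -0.0, -0.0347], 87], [[0.004, 0.0139, 0.0333], [-0.0, -0.0, -0.0693], 87], [[0.0061, 0.0208, 0.05], [-0.0, -0.0, -0.104], 87], [[0.
[... 202 characters left out ...]
693], 87], [[-0.0056, 0.021, 0.05], [0.0, 0.0, -0.104], 87], [[-0.0075, 0.0279, 0.0667], [0.0, 0.0, -0.1386], 87], [[-0.0093, 0.0349, 0.0833], [0.0, 0.0, -0.1733], 87]]
[[[-0.0052, 0.005, 0.0167], [0.0, 0.0, -0.0347], 87], [[-0.0104, 0.01, 0.0333], [0.0, 0.0, -0.0693], 87], [[-0.0156, 0.015, 0.05], [0.0, 0.0, -0.104], 87], [[-0.0209, 0.02, 0.0667], [0.0, 0.0, -0.1386], 87], [[-0.0261, 0.025, 0.0833], [0.0, 0.0, -0.1733], 87]]
[[[-0.0071, 0.0016, 0.0167], [0.0, 0.0, -0.0347], 87], [[-0.0071, 0.0016, 0.0167], [0.0, 0.0, -0.0347], 87], [[-0.0071, 0.0016, 0.0167], [0.0, 0.0, -0.0347], 87], [[-0.0071, 0.0016, 0.0167], [0.0, 0.0, -0.0347], 87], [[-0.0071, 0.0016, 0.0167], [0.0, 0.0, -0.0347], 87]]
```

Call:
drive_tool(
  deltas=[
    [[0.016,0,0.015],[0,0,-0.035],87],
    [[0.033,0,0.03],[0,0,-0.07],87],
    [[0.05,0,0.045],[0,0,-0.105],87],
    [[0.066,0,0.06],[0,0,-0.14],87],
    [[0.083,0,0.075],[0,0,-0.177],87],
  ],
)

```text
time_s: 3.17
position: [0.3739, 0.3016, 0.4266]
eef_rot: [[0.689, 0.725, 0.0], [0.725, -0.689, -0.002], [-0.001, 0.001, -1.0]]
force: [-0.4, -0.0, 0.9]
grip_width: 0.999
gripper_force: 0.0
```

Call:
drive_tool(
  deltas=[
    [[0.015,0.008,0.015],[0,0,-0.035],87],
    [[0.03,0.016,0.03],[0,0,-0.07],87],
    [[0.044,0.024,0.045],[0,0,-0.105],87],
    [[0.06,0.03,0.06],[0,0,-0.14],87],
    [[0.074,0.038,0.075],[0,0,-0.177],87],
  ],
)

```text
time_s: 3.58
position: [0.3976, 0.3098, 0.4038]
eef_rot: [[0.202, 0.979, 0.0], [0.979, -0.202, -0.002], [-0.002, 0.0, -1.0]]
force: [0.0, 0.1, 0.0]
grip_width: 1.002
gripper_force: 0.0
```

Call:
drive_tool(
  deltas=[
    [[0.008,0.014,0.015],[0,0,-0.035],87],
    [[0.016,0.028,0.03],[0,0,-0.07],87],
    [[0.024,0.042,0.045],[0,0,-0.105],87],
    [[0.034,0.056,0.06],[0,0,-0.14],87],
    [[0.042,0.07,0.075],[0,0,-0.177],87],
  ],
)

```text
time_s: 4.0
position: [0.4207, 0.3178, 0.3811]
eef_rot: [[-0.346, 0.938, -0.0], [0.938, 0.346, -0.003], [-0.003, -0.001, -1.0]]
force: [-0.4, -1.1, -0.4]
grip_width: 0.999
gripper_force: 0.0
```

```bash
python3 - <<'E'
from plan import *
plan(np.array([.448,.3405,.27]),tool(29.8,0),87,dr=6.9)
E
```

```text
q [ 21.7  26.8 -79.5  97.6  26.9  78.7 -42.1] t 4.0 F [-0.4 -1.1 -0.4]
[[[0.0027, 0.0075, 0.0247], [-0.0001, 0.0, -0.0369], 87], [[0.0054, 0.0149, 0.0493], [-0.0001, 0.0, -0.0738], 87], [[0.0081, 0.0224, 0.074], [-0.0002, 0.0001, -0.1106], 87], [[0.0108, 0.0298, 0.0987], [-0.0003, 0.0001, -0.1475], 87], [[0.0135, 0.0373, 0.1233], [-0.0003, 0.0001, -0.1844], 87]]
[[[-0.0018, 0.0077, 0.0247], [-0.0001, 0.0, -0.0369], 87], [[-0.0036, 0.0154, 0.0493], [-0.0001, 0.0, -0.0738], 87], [[-0.0055, 0.0231, 0.074], [-0.0002, 0.0001, -0.1106], 87], [[-0.0073, 0.0308, 0.0987], [-0.0003, 0.0001, -0.1475], 87], [[-0.0091, 0.0385, 0.1234], [-0.0003, 0.0001, -0.1844], 87]]
[[[-0.0057, 0.0054, 0.0247], [-0.0001, 0.0, -0.0369], 87], [[-0.0115, 0.0108, 0.0494], [-0.0001, 0.0, -0.0738], 87], [[-0.0172, 0.0162, 0.074], [-0.0002, 0.0001, -0.1106], 87], [[-0.0229, 0.0217, 0.0987], [-0.0003, 0.0001, -0.1475], 87], [[-0.0287, 0.0271, 0.1234], [-0.0003, 0.0001, -0.1844], 87]]
```

Call:
drive_tool(
  deltas=[
    [[0.003,0.007,0.025],[0,0,-0.037],87],
    [[0.005,0.015,0.05],[0,0,-0.074],87],
    [[0.008,0.022,0.074],[0,0,-0.11],87],
    [[0.011,0.03,0.099],[0,0,-0.147],87],
    [[0.014,0.037,0.123],[0,0,-0.184],87],
  ],
)

```text
time_s: 4.42
position: [0.4296, 0.3255, 0.3439]
eef_rot: [[-0.803, 0.597, -0.0], [0.597, 0.803, -0.003], [-0.002, -0.003, -1.0]]
force: [-0.1, -0.0, 0.6]
grip_width: 1.002
gripper_force: 0.0
```

```bash
python3 - <<'E'
from plan import *
plan(np.array([.448,.3405,.27]),tool(29.8,0),87,dr=6.9)
E
```

```text
q [ 19.9  33.9 -80.8  98.6  34.4  77.9 -14. ] t 4.4167 F [-0.1 -0.   0.6]
[[[-0.0019, 0.0077, 0.0246], [-0.0001, -0.0, -0.0369], 87], [[-0.0038, 0.0155, 0.0492], [-0.0002, -0.0, -0.0738], 87], [[-0.0057, 0.0232, 0.0738], [-0.0003, -0.0, -0.1107], 87], [[-0.0076, 0.031, 0.0984], [-0.0004, -0.0, -0.1476], 87], [[-0.0095, 0.0387, 0.123], [-0.0005, -0.0, -0.1845], 87]]
[[[-0.0058, 0.0054, 0.0246], [-0.0001, -0.0, -0.0369], 87], [[-0.0116, 0.0108, 0.0492], [-0.0002, -0.0, -0.0738], 87], [[-0.0175, 0.0162, 0.0738], [-0.0003, -0.0, -0.1107], 87], [[-0.0233, 0.0216, 0.0984], [-0.0004, -0.0, -0.1476], 87], [[-0.0291, 0.027, 0.1231], [-0.0005, -0.0, -0.1845], 87]]
```

Call:
drive_tool(
  deltas=[
    [[-0.002,0.008,0.025],[0,0,-0.037],87],
    [[-0.004,0.015,0.05],[0,0,-0.074],87],
    [[-0.006,0.023,0.074],[0,0,-0.11],87],
    [[-0.008,0.031,0.099],[0,0,-0.147],87],
    [[-0.01,0.039,0.123],[0,0,-0.184],87],
  ],
)

```text
time_s: 4.83
position: [0.439, 0.333, 0.3068]
eef_rot: [[-0.998, 0.061, -0.0], [0.061, 0.998, -0.004], [0.0, -0.004, -1.0]]
force: [-0.5, -0.6, -0.5]
grip_width: 0.998
gripper_force: 0.0
```

```bash
python3 - <<'E'
from plan import *
plan(np.array([.448,.3405,.27]),tool(29.8,0),87,dr=6.9)
E
```

```text
q [ 18.   40.9 -81.5  99.2  41.6  77.7  14.9] t 4.8333 F [-0.5 -0.6 -0.5]
[[[-0.0057, 0.0054, 0.0245], [-0.0002, -0.0001, -0.037], 87], [[-0.0114, 0.0108, 0.0491], [-0.0004, -0.0001, -0.074], 87], [[-0.0171, 0.0162, 0.0736], [-0.0007, -0.0002, -0.111], 87], [[-0.0228, 0.0216, 0.0981], [-0.0009, -0.0003, -0.148], 87], [[-0.0285, 0.0271, 0.1227], [-0.0011, -0.0004, -0.185], 87]]
```

Call:
drive_tool(
  deltas=[
    [[-0.006,0.005,0.025],[0,0,-0.037],87],
    [[-0.011,0.011,0.05],[0,0,-0.074],87],
    [[-0.017,0.016,0.074],[-0.001,0,-0.111],87],
    [[-0.023,0.022,0.098],[-0.001,0,-0.148],87],
    [[-0.0285,0.027,0.123],[-0.001,0,-0.185],87],
  ],
)

```text
time_s: 5.25
position: [0.448, 0.3406, 0.2699]
eef_rot: [[-0.868, -0.497, -0.001], [-0.497, 0.868, -0.001], [0.001, -0.0, -1.0]]
force: [0.8, 0.5, -0.5]
grip_width: 1.004
gripper_force: 0.0
```

```bash
python3 - <<'E'
from plan import *
plan(np.array([.448,.3405,.1895]),tool(29.8,0),87,dm=.02)
E
```

```text
q [ 16.4  47.5 -81.9  99.4  48.3  77.8  44.6] t 5.25 F [ 0.8  0.5 -0.5]
[[[-0.0, -0.0001, 0.0536], [-0.0, -0.0001, 0.0], 87], [[-0.0, -0.0001, 0.1072], [-0.0, -0.0001, 0.0001], 87], [[-0.0001, -0.0002, 0.1607], [-0.0, -0.0002, 0.0001], 87], [[-0.0001, -0.0002, 0.2143], [-0.0, -0.0003, 0.0001], 87], [[-0.0001, -0.0003, 0.2679], [-0.0001, -0.0003, 0.0002], 87]]
```

Call:
drive_tool(
  deltas=[
    [[0,0,0.06],[0,0,0],87],
    [[0,0,0.12],[0,0,0],87],
    [[0,0,0.18],[0,0,0],87],
    [[0,0,0.24],[0,0,0],87],
    [[0,0,0.268],[0,0,0],87],
  ],
)

```text
time_s: 5.67
position: [0.4472, 0.3407, 0.188]
eef_rot: [[-0.87, -0.493, -0.002], [-0.493, 0.87, -0.001], [0.002, 0.0, -1.0]]
force: [0.0, 0.7, -0.9]
grip_width: 1.002
gripper_force: 0.0
```

Call:
drive_tool(
  deltas=[
    [[0,0,0],[0,0,0],10],
    [[0,0,0],[0,0,0],10],
    [[0,0,0],[0,0,0],10],
    [[0,0,0],[0,0,0],10],
    [[0,0,0],[0,0,0],10],
  ],
)

```text
time_s: 6.08
position: [0.4469, 0.3426, 0.1914]
eef_rot: [[-0.87, -0.494, -0.0], [-0.494, 0.87, 0.003], [-0.001, 0.003, -1.0]]
force: [0.2, -0.1, -0.1]
grip_width: 0.71
gripper_force: 0.0
```

Call:
drive_tool(
  deltas=[
    [[0,0,0],[0,0,0],10],
    [[0,0,0],[0,0,0],10],
    [[0,0,0],[0,0,0],10],
    [[0,0,0],[0,0,0],10],
    [[0,0,0],[0,0,0],10],
  ],
)

```text
time_s: 6.5
position: [0.4467, 0.3427, 0.1911]
eef_rot: [[-0.869, -0.494, -0.001], [-0.494, 0.869, 0.003], [-0.001, 0.003, -1.0]]
force: [-0.6, 0.3, -0.0]
grip_width: 0.329
gripper_force: 0.0
```

Call:
drive_tool(
  deltas=[
    [[0,-0.006,0],[0,0,0],30],
    [[0,-0.006,0],[0,0,0],30],
    [[0,-0.006,0],[0,0,0],10],
    [[0,-0.006,0],[0,0,0],10],
    [[0,-0.006,0],[0,0,0],10],
  ],
)

```text
time_s: 6.92
position: [0.4476, 0.3411, 0.1911]
eef_rot: [[-0.869, -0.494, -0.001], [-0.494, 0.869, 0.003], [-0.001, 0.003, -1.0]]
force: [0.0, -0.6, 0.2]
grip_width: 0.225
gripper_force: 30.0
```

Call:
drive_tool(
  deltas=[
    [[0,0,0],[0,0,0],10],
    [[0,0,0],[0,0,0],10],
    [[0,0,0],[0,0,0],10],
    [[0,0,0],[0,0,0],10],
    [[0,0,0],[0,0,0],10],
  ],
)

```text
time_s: 7.33
position: [0.4476, 0.341, 0.1911]
eef_rot: [[-0.869, -0.494, -0.001], [-0.494, 0.869, 0.003], [-0.001, 0.003, -1.0]]
force: [-0.4, 0.1, -0.6]
grip_width: 0.227
gripper_force: 30.0
```

```bash
python3 - <<'E'
from plan import *
p,R,s=cur(); print(p.round(4),R.round(4).tolist(),s["grip_width"],s["gripper_force"])
plan(p+[0,0,.16],tool(29.8,0),10,dm=.03)
E
```

```text
[0.4476 0.341  0.1911] [[-0.8695, -0.494, -0.0007], [-0.494, 0.8695, 0.0028], [-0.0008, 0.0028, -1.0]] 0.22747448859633998 29.96768832206726
q [ 13.7  52.  -76.2 102.6  53.7  71.3  41.7] t 7.3333 F [-0.4  0.1 -0.6]
[[[-0.0001, 0.0002, -0.0889], [0.0001, 0.0, -0.0002], 10], [[-0.0001, 0.0005, -0.1778], [0.0003, 0.0001, -0.0004], 10], [[-0.0002, 0.0007, -0.2667], [0.0004, 0.0001, -0.0005], 10], [[-0.0003, 0.001, -0.3556], [0.0006, 0.0002, -0.0007], 10], [[-0.0004, 0.0012, -0.4444], [0.0007, 0.0002, -0.0009], 10]]
[[[-0.0, 0.0, -0.0889], [0.0001, 0.0, -0.0002], 10], [[-0.0, 0.0, -0.0889], [0.0001, 0.0, -0.0002], 10], [[-0.0, 0.0, -0.0889], [0.0001, 0.0, -0.0002], 10], [[-0.0, 0.0, -0.0889], [0.0001, 0.0, -0.0002], 10], [[-0.0, 0.0, -0.0889], [0.0001, 0.0, -0.0002], 10]]
```

```bash
cat >> plan.py <<'E'
S=np.array([.0098,0,.0226]); TIP=np.array([.1666,0,.0643])
BOARD=(np.array([.5103,-.172]),-33.1); STAND=(np.array([.527,.063]),-39.0)
def spat(frame,xb,yb,z,pitch=40.,dyaw=0.):
    """TCP pose putting the blade tip (underside) at xb,yb in frame, height z"""
    c,yaw=frame; a=np.radians(yaw); tip=np.r_[c+[xb*np.cos(a)-yb*np.sin(a),xb*np.sin(a)+yb*np.cos(a)],z]
    R=tool(yaw+dyaw,pitch); H=np.column_stack([-R[:,0],-R[:,1]*-1*-1,-R[:,2]]); H[:,1]=np.cross(H[:,2],H[:,0])
    return tip-H@TIP+H@S+H[:,2]*G, R
def where(frame):
    p,R,s=cur(); H=np.column_stack([-R[:,0],np.cross(-R[:,2],-R[:,0]),-R[:,2]])
    t=p-H[:,2]*G-H@S+H@TIP; c,yaw=frame; a=np.radians(yaw); d=t[:2]-c
    b=H@[np.cos(np.radians(40)),0,np.sin(np.radians(40))]
    print("tip in frame",np.round([d[0]*np.cos(a)+d[1]*np.sin(a),-d[0]*np.sin(a)+d[1]*np.cos(a),t[2]],4),
      "blade pitch up",np.degrees(np.arcsin(b[2])).round(2),"yaw err",(np.degrees(np.arctan2(b[1],b[0]))-yaw).round(2),"roll",np.degrees(np.arcsin(H[2,1])).round(2))
E
python3 - <<'E'
from plan import *
for f in [(BOARD,-.085,0,.15),(BOARD,.05,0,.05),(STAND,.05,0,.06),(STAND,-.08,0,.06)]: print(spat(f[0],*f[1:])[0].round(3))
E
```

```text
[ 0.404 -0.103  0.344]
[ 0.517 -0.176  0.244]
[0.533 0.058 0.254]
[0.432 0.14  0.254]
```

Call:
drive_tool(
  deltas=[
    [[0,0,-0.07],[0,0,0],10],
    [[0,0,-0.18],[0,0,0],10],
    [[0,0,-0.29],[0,0,0],10],
    [[0,0,-0.4],[0,0,0],10],
    [[0,0,-0.5],[0,0,0],10],
  ],
)

```text
time_s: 7.75
position: [0.4473, 0.3408, 0.3427]
eef_rot: [[-0.869, -0.495, -0.001], [-0.495, 0.869, 0.004], [-0.001, 0.004, -1.0]]
force: [0.2, 0.1, -2.0]
grip_width: 0.226
gripper_force: 30.0
```

```bash
python3 - <<'E'
from plan import *
p,R,s=cur();print(p.round(4),R.round(3).tolist(),s["grip_width"],s["gripper_force"],s["moment"])
p,R=spat(BOARD,-.085,0,.15); plan(p,R,10,dm=.035,dr=6)
E
```

```text
[0.4473 0.3408 0.3427] [[-0.869, -0.495, -0.001], [-0.495, 0.869, 0.004], [-0.001, 0.004, -1.0]] 0.22602833814380438 29.96650993824005 [ 0.0283506  -0.06317364 -0.04967155]
q [ 17.4  39.5 -82.3  95.4  39.5  80.8  49.6] t 7.75 F [ 0.2  0.1 -2. ]
[[[0.0659, -0.0934, -0.0008], [-0.0093, 0.0153, 0.0257], 10], [[0.1318, -0.1867, -0.0015], [-0.0185, 0.0306, 0.0514], 10], [[0.1976, -0.2801, -0.0023], [-0.0278, 0.0459, 0.0771], 10], [[0.2635, -0.3734, -0.003], [-0.037, 0.0612, 0.1028], 10], [[0.3294, -0.4668, -0.0038], [-0.0463, 0.0765, 0.1285], 10]]
[[[0.0244, -0.1115, -0.0049], [-0.0093, 0.0153, 0.0257], 10], [[0.0487, -0.2231, -0.0098], [-0.0185, 0.0306, 0.0514], 10], [[0.0731, -0.3346, -0.0147], [-0.0278, 0.0459, 0.0771], 10], [[0.0975, -0.4461, -0.0196], [-0.037, 0.0612, 0.1028], 10], [[0.1218, -0.5576, -0.0245], [-0.0463, 0.0765, 0.1285], 10]]
[[[-0.0183, -0.1109, -0.0207], [-0.0093, 0.0153, 0.0257], 10], [[-0.0367, -0.2217, -0.0413], [-0.0185, 0.0306, 0.0514], 10], [[-0.055, -0.3326, -0.062], [-0.0278, 0.0459, 0.0771], 10], [[-0.055, -0.3326, -0.062], [-0.0278, 0.0459, 0.0771], 10], [[-0.055, -0.3326, -0.062], [-0.0278, 0.0459, 0.0771], 10]]
```

Call:
drive_tool(
  deltas=[
    [[0.05,-0.08,0],[-0.009,0.015,0.026],10],
    [[0.12,-0.18,0],[-0.018,0.03,0.051],10],
    [[0.19,-0.28,0],[-0.028,0.046,0.077],10],
    [[0.26,-0.37,0],[-0.037,0.061,0.103],10],
    [[0.33,-0.467,-0.004],[-0.046,0.076,0.128],10],
  ],
)

```text
time_s: 8.17
position: [0.4301, 0.1687, 0.3415]
eef_rot: [[-0.958, -0.095, -0.27], [-0.117, 0.991, 0.066], [0.261, 0.095, -0.961]]
force: [1.2, -1.6, -1.6]
grip_width: 0.227
gripper_force: 30.0
```

```bash
python3 - <<'E'
from plan import *
p,R=spat(BOARD,-.085,0,.15); plan(p,R,10,dm=.035,dr=6)
E
```

```text
q [ 44.6  28.7 -82.9 104.5  15.7  82.3  52.8] t 8.1667 F [ 1.2 -1.6 -1.6]
[[[0.0239, -0.1109, -0.0056], [-0.0092, 0.0153, 0.0256], 10], [[0.0478, -0.2218, -0.0112], [-0.0185, 0.0306, 0.0512], 10], [[0.0718, -0.3327, -0.0169], [-0.0277, 0.0458, 0.0768], 10], [[0.0957, -0.4437, -0.0225], [-0.0369, 0.0611, 0.1023], 10], [[0.1196, -0.5546, -0.0281], [-0.0461, 0.0764, 0.1279], 10]]
[[[-0.0181, -0.1101, -0.0213], [-0.0092, 0.0153, 0.0256], 10], [[-0.0362, -0.2202, -0.0425], [-0.0185, 0.0306, 0.0512], 10], [[-0.0544, -0.3304, -0.0638], [-0.0277, 0.0458, 0.0768], 10], [[-0.0544, -0.3304, -0.0638], [-0.0277, 0.0458, 0.0768], 10], [[-0.0544, -0.3304, -0.0638], [-0.0277, 0.0458, 0.0768], 10]]
```

Call:
drive_tool(
  deltas=[
    [[0.024,-0.11,-0.006],[-0.009,0.015,0.026],10],
    [[0.048,-0.22,-0.011],[-0.018,0.031,0.051],10],
    [[0.072,-0.33,-0.017],[-0.028,0.046,0.077],10],
    [[0.096,-0.44,-0.022],[-0.037,0.061,0.102],10],
    [[0.12,-0.55,-0.028],[-0.046,0.076,0.128],10],
  ],
)

```text
time_s: 8.58
position: [0.4143, 0.0001, 0.3435]
eef_rot: [[-0.821, 0.324, -0.469], [0.244, 0.943, 0.224], [0.515, 0.07, -0.854]]
force: [0.5, -0.3, -2.6]
grip_width: 0.23
gripper_force: 30.0
```

```bash
python3 - <<'E'
from plan import *
p,R=spat(BOARD,-.085,0,.15); plan(p,R,10,dm=.03,dr=5)
E
```

```text
q [ 66.4  26.7 -80.1 106.4   5.2  92.9  53.1] t 8.5833 F [ 0.5 -0.3 -2.6]
[[[-0.0137, -0.0836, -0.0156], [-0.0069, 0.0116, 0.0192], 10], [[-0.0273, -0.1671, -0.0312], [-0.0138, 0.0232, 0.0384], 10], [[-0.041, -0.2507, -0.0468], [-0.0208, 0.0349, 0.0575], 10], [[-0.0547, -0.3342, -0.0624], [-0.0277, 0.0465, 0.0767], 10], [[-0.0547, -0.3342, -0.0624], [-0.0277, 0.0465, 0.0767], 10]]
```

Call:
drive_tool(
  deltas=[
    [[-0.014,-0.08,-0.016],[-0.007,0.012,0.019],10],
    [[-0.027,-0.165,-0.031],[-0.014,0.023,0.038],10],
    [[-0.041,-0.25,-0.047],[-0.021,0.035,0.058],10],
    [[-0.055,-0.334,-0.062],[-0.028,0.0465,0.077],10],
    [[-0.055,-0.334,-0.062],[-0.028,0.0465,0.077],10],
  ],
)

```text
time_s: 9.0
position: [0.4047, -0.1062, 0.3431]
eef_rot: [[-0.637, 0.553, -0.537], [0.424, 0.833, 0.355], [0.643, -0.001, -0.766]]
force: [0.2, -1.1, -2.1]
grip_width: 0.228
gripper_force: 30.0
```

```bash
python3 - <<'E'
from plan import *
from h import *
from cell import get_image
where(BOARD); 
for n in("scene","side"):
    d=get_image(n); np.savez(n+"1.npz",**d); cv2.imwrite(f"pics/{n}1.png",d["img"][:,:,::-1])
a=cv2.imread("pics/side1.png")[90:300,260:460]; b=cv2.imread("pics/scene1.png")[200:360,300:500]
cv2.imwrite("pics/c1.png",np.hstack([cv2.resize(a,(400,420)),cv2.resize(b,(400,320))[list(range(320))+[319]*100]]))
p,R=spat(BOARD,-.08,0,.052,pitch=40); plan(p,R,10,dm=.02,dr=5)
E
```

```text
tip in frame [-0.0827 -0.0031  0.149 ] blade pitch up -0.04 yaw err -0.46 roll -0.08
q [ 73.   28.6 -73.4 103.7   3.3 100.7  50.2] t 9.1 F [-0.3  1.  -1.9]
[[[-0.0441, -0.0011, 0.0479], [0.0001, 0.0001, 0.0001], 10], [[-0.0883, -0.0022, 0.0958], [0.0001, 0.0002, 0.0003], 10], [[-0.1324, -0.0033, 0.1436], [0.0002, 0.0003, 0.0004], 10], [[-0.1766, -0.0044, 0.1915], [0.0002, 0.0005, 0.0005], 10], [[-0.2207, -0.0054, 0.2394], [0.0003, 0.0006, 0.0007], 10]]
```

View pics/c1.png

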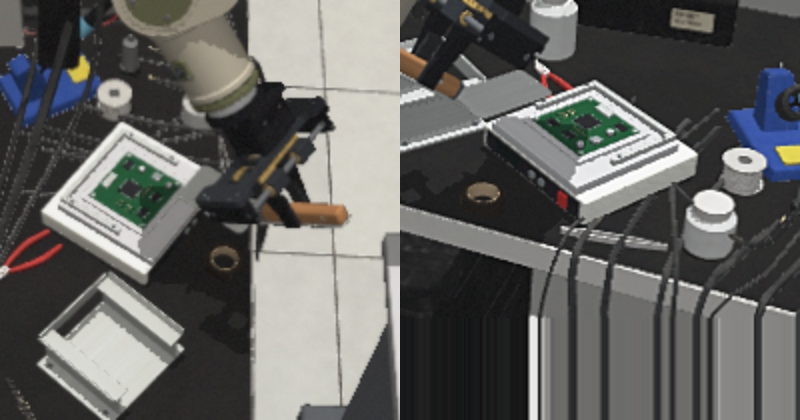

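```bash
cat >> h.py <<'E'
def blade(n,frame,z0,z1,x0=-.25,x1=.0):
    d=dict(np.load(n+".npz")); w=cloud(d,camT(d)).reshape(-1,3); w=w[np.isfinite(w[:,0])]
    c,yaw=frame;a=np.radians(yaw); dx=w[:,:2]-c; L=np.column_stack([dx[:,0]*np.cos(a)+dx[:,1]*np.sin(a),-dx[:,0]*np.sin(a)+dx[:,1]*np.cos(a),w[:,2]])
    return L[(L[:,0]>x0)&(L[:,0]<x1)&(abs(L[:,1])<.05)&(L[:,2]>z0)&(L[:,2]<z1)]
E
python3 - <<'E'
from h import *
from plan import BOARD
for n in("scene1","side1"):
    P=blade(n,BOARD,.135,.165,-.185)
    for _ in range(3):
        A=np.c_[P[:,:2],np.ones(len(P))]; k=np.linalg.lstsq(A,P[:,2],rcond=None)[0]; r=P[:,2]-A@k; 
        if _<2: P=P[abs(r)<.006]
    print(n,len(P),"pitch,roll deg",np.degrees(k[:2]).round(2),"z@tip(-.083)",(k[2]-.083*k[0]).round(4),"z@bend",(k[2]-.183*k[0]).round(4),"rms",r.std().round(4),"x",np.percentile(P[:,0],[0,1,50,99,100]).round(4),"y",np.percentile(P[:,1],[1,50,99]).round(4))
    e=[P[(P[:,0]>a)&(P[:,0]<a+.02)][:,1] for a in(-.17,-.15,-.13,-.11)]; print([ (np.round([np.percentile(q,2),np.percentile(q,98)],4).tolist(),len(q)) for q in e if len(q)>9])
E
```

```text
scene1 674 pitch,roll deg [-0.1  -0.84] z@tip(-.083) 0.1484 z@bend 0.1486 rms 0.0014 x [-0.1849 -0.1809 -0.1312 -0.0832 -0.0802] y [-0.039  -0.0078  0.0258]
[([-0.038, 0.0248], 143), ([-0.0372, 0.0252], 140), ([-0.0372, 0.0246], 138), ([-0.037, 0.0248], 135)]
side1 242 pitch,roll deg [0.26 0.59] z@tip(-.083) 0.1494 z@bend 0.149 rms 0.0023 x [-0.1837 -0.1817 -0.0993 -0.0827 -0.0825] y [-0.0332  0.0039  0.0323]
[([-0.0273, 0.0302], 19), ([-0.0278, 0.0332], 11), ([-0.0324, 0.031], 132)]
```

```bash
python3 - <<'E'
from plan import *
p,R=spat(BOARD,-.078,0,.056,pitch=40.7); plan(p,R,10,dm=.018,dr=5)
E
```

```text
q [ 73.   28.6 -73.4 103.7   3.3 100.7  50.2] t 9.1 F [-0.3  1.  -1.9]
[[[-0.037, -0.0009, 0.0364], [0.0, 0.0007, 0.0001], 10], [[-0.0741, -0.0018, 0.0729], [0.0001, 0.0015, 0.0002], 10], [[-0.1111, -0.0027, 0.1093], [0.0001, 0.0022, 0.0003], 10], [[-0.1482, -0.0036, 0.1457], [0.0002, 0.003, 0.0005], 10], [[-0.1852, -0.0045, 0.1821], [0.0002, 0.0037, 0.0006], 10]]
[[[-0.0375, -0.0008, 0.036], [0.0, 0.0007, 0.0001], 10], [[-0.0375, -0.0008, 0.036], [0.0, 0.0007, 0.0001], 10], [[-0.0375, -0.0008, 0.036], [0.0, 0.0007, 0.0001], 10], [[-0.0375, -0.0008, 0.036], [0.0, 0.0007, 0.0001], 10], [[-0.0375, -0.0008, 0.036], [0.0, 0.0007, 0.0001], 10]]
```

Call:
drive_tool(
  deltas=[
    [[-0.037,-0.001,0.036],[0,0.001,0],10],
    [[-0.074,-0.002,0.073],[0,0.002,0],10],
    [[-0.111,-0.003,0.109],[0,0.002,0],10],
    [[-0.148,-0.004,0.146],[0,0.003,0],10],
    [[-0.2,-0.005,0.196],[0,0.004,0.0005],10],
  ],
)

```text
time_s: 9.52
position: [0.4113, -0.1057, 0.2588]
eef_rot: [[-0.638, 0.543, -0.546], [0.412, 0.84, 0.354], [0.651, 0.001, -0.759]]
force: [0.4, -0.5, -3.0]
grip_width: 0.227
gripper_force: 30.0
```

```bash
python3 - <<'E'
from plan import *
where(BOARD);p,R=spat(BOARD,-.078,0,.051,pitch=40.7); plan(p,R,10,dm=.002,dr=5)
E
```

```text
tip in frame [-0.0794  0.0018  0.0642] blade pitch up -0.61 yaw err 0.23 roll 0.05
q [ 67.6  36.3 -67.5 106.6   9.1  93.2  49. ] t 9.5167 F [ 0.4 -0.5 -3. ]
[[[-0.0047, -0.0007, 0.0042], [-0.0001, 0.0001, 0.0002], 10], [[-0.0094, -0.0014, 0.0085], [-0.0002, 0.0001, 0.0003], 10], [[-0.0141, -0.0021, 0.0127], [-0.0003, 0.0002, 0.0005], 10], [[-0.0188, -0.0029, 0.017], [-0.0004, 0.0003, 0.0006], 10], [[-0.0235, -0.0036, 0.0212], [-0.0005, 0.0004, 0.0008], 10]]
[[[-0.0047, -0.0007, 0.0042], [-0.0001, 0.0001, 0.0002], 10], [[-0.0094, -0.0014, 0.0085], [-0.0002, 0.0001, 0.0003], 10], [[-0.0094, -0.0014, 0.0085], [-0.0002, 0.0001, 0.0003], 10], [[-0.0094, -0.0014, 0.0085], [-0.0002, 0.0001, 0.0003], 10], [[-0.0094, -0.0014, 0.0085], [-0.0002, 0.0001, 0.0003], 10]]
```

Call:
drive_tool(
  deltas=[
    [[0,0,0],[0,0,0],10],
    [[0,0,0],[0,0,0],10],
    [[0,0,0],[0,0,0],10],
    [[0,0,0],[0,0,0],10],
    [[0,0,0],[0,0,0],10],
  ],
)

```text
time_s: 9.93
position: [0.4115, -0.1067, 0.261]
eef_rot: [[-0.637, 0.545, -0.545], [0.414, 0.839, 0.355], [0.65, 0.001, -0.76]]
force: [-0.0, 0.7, -0.8]
grip_width: 0.225
gripper_force: 30.0
```

```bash
python3 - <<'E'
from plan import *
where(BOARD);p,R=spat(BOARD,-.078,0,.051,pitch=40.7); plan(p,R,10,dm=.001,dr=5)
E
```

```text
tip in frame [-0.0785  0.001   0.0666] blade pitch up -0.55 yaw err 0.09 roll 0.04
q [ 67.8  36.1 -67.6 106.5   9.   93.4  49. ] t 9.9333 F [-0.   0.7 -0.8]
[[[-0.0022, -0.0002, 0.0023], [-0.0, 0.0001, 0.0], 10], [[-0.0045, -0.0003, 0.0046], [-0.0, 0.0001, 0.0001], 10], [[-0.0067, -0.0005, 0.0069], [-0.0, 0.0002, 0.0001], 10], [[-0.009, -0.0007, 0.0093], [-0.0, 0.0002, 0.0001], 10], [[-0.0112, -0.0008, 0.0116], [-0.0, 0.0003, 0.0002], 10]]
[[[-0.0022, -0.0002, 0.0023], [-0.0, 0.0001, 0.0], 10], [[-0.0045, -0.0003, 0.0046], [-0.0, 0.0001, 0.0001], 10], [[-0.0067, -0.0005, 0.0069], [-0.0, 0.0002, 0.0001], 10], [[-0.009, -0.0007, 0.0092], [-0.0, 0.0002, 0.0001], 10], [[-0.0112, -0.0008, 0.0116], [-0.0, 0.0003, 0.0002], 10]]
[[[-0.0023, -0.0002, 0.0023], [-0.0, 0.0001, 0.0], 10], [[-0.0045, -0.0003, 0.0046], [-0.0, 0.0001, 0.0001], 10], [[-0.0068, -0.0005, 0.0069], [-0.0, 0.0002, 0.0001], 10], [[-0.009, -0.0007, 0.0092], [-0.0, 0.0002, 0.0001], 10], [[-0.0113, -0.0008, 0.0115], [-0.0, 0.0003, 0.0002], 10]]
[[[-0.0023, -0.0002, 0.0023], [-0.0, 0.0001, 0.0], 10], [[-0.0023, -0.0002, 0.0023], [-0.0, 0.0001, 0.0], 10], [[-0.0023, -0.0002, 0.0023], [-0.0, 0.0001, 0.0], 10], [[-0.0023, -0.0002, 0.0023], [-0.0, 0.0001, 0.0], 10], [[-0.0023, -0.0002, 0.0023], [-0.0, 0.0001, 0.0], 10]]
```

Call:
drive_tool(
  deltas=[
    [[-0.01,-0.001,0.011],[0,0,0],10],
    [[-0.019,-0.001,0.021],[0,0,0],10],
    [[-0.026,-0.002,0.03],[0,0.001,0],10],
    [[-0.0295,-0.002,0.0335],[0,0.001,0],10],
    [[-0.0295,-0.002,0.0335],[0,0.001,0],10],
  ],
)

```text
time_s: 10.35
position: [0.411, -0.1075, 0.2465]
eef_rot: [[-0.634, 0.545, -0.548], [0.412, 0.838, 0.357], [0.654, 0.001, -0.756]]
force: [-1.0, -0.3, -1.8]
grip_width: 0.23
gripper_force: 30.0
```

```bash
python3 - <<'E'
from plan import *
where(BOARD);s=sense();print(np.round(s["force"],2),np.round(s["moment"],3))
E
```

```text
tip in frame [-0.0795 -0.      0.0518] blade pitch up -0.85 yaw err 0.07 roll 0.03
[-0.98 -0.31 -1.8 ] [-0.427 -0.976  0.037]
```

Call:
drive_tool(
  deltas=[
    [[-0.001,0,0.001],[0,0,0],10],
    [[-0.0022,0,0.0025],[0,0,0],10],
    [[-0.0022,0,0.0025],[0,0,0],10],
    [[-0.0022,0,0.0025],[0,0,0],10],
    [[-0.0022,0,0.0025],[0,0,0],10],
  ],
)

```text
time_s: 10.77
position: [0.4112, -0.1074, 0.246]
eef_rot: [[-0.635, 0.545, -0.548], [0.412, 0.838, 0.356], [0.653, 0.001, -0.757]]
force: [0.9, 0.2, -1.9]
grip_width: 0.229
gripper_force: 30.0
```

```bash
python3 - <<'E'
from plan import *
where(BOARD);s=sense();print(np.round(s["force"],2),np.round(s["moment"],3),s["time_s"])
E
```

```text
tip in frame [-0.0792  0.0001  0.0514] blade pitch up -0.79 yaw err 0.07 roll 0.03
[ 0.92  0.22 -1.94] [-0.48  -0.894  0.021] 10.7667
```

Call:
drive_tool(
  deltas=[
    [[-0.0015,0,0.0018],[0,0,0],10],
    [[-0.0015,0,0.0018],[0,0,0],10],
    [[-0.0015,0,0.0018],[0,0,0],10],
    [[-0.0015,0,0.0018],[0,0,0],10],
    [[-0.0015,0,0.0018],[0,0,0],10],
  ],
)

```text
time_s: 11.18
position: [0.4112, -0.1074, 0.2453]
eef_rot: [[-0.635, 0.545, -0.548], [0.412, 0.838, 0.356], [0.653, 0.001, -0.757]]
force: [-0.7, -0.2, -0.2]
grip_width: 0.227
gripper_force: 30.0
```

Call:
drive_tool(
  deltas=[
    [[-0.0015,0,0.0018],[0,0,0],10],
    [[-0.0015,0,0.0018],[0,0,0],10],
    [[-0.0015,0,0.0018],[0,0,0],10],
    [[-0.0015,0,0.0018],[0,0,0],10],
    [[-0.0015,0,0.0018],[0,0,0],10],
  ],
)

```text
time_s: 11.6
position: [0.4111, -0.1074, 0.2446]
eef_rot: [[-0.635, 0.545, -0.548], [0.412, 0.838, 0.357], [0.654, 0.001, -0.757]]
force: [-0.4, 0.9, 1.7]
grip_width: 0.23
gripper_force: 30.0
```

```bash
python3 - <<'E'
from plan import *
where(BOARD);s=sense();print(np.round(s["force"],2),np.round(s["moment"],3),s["time_s"])
E
```

```text
tip in frame [-0.0793  0.0001  0.0499] blade pitch up -0.81 yaw err 0.08 roll 0.03
[-0.42  0.88  1.68] [-0.293 -0.728 -0.   ] 11.6
```

Call:
drive_tool(
  deltas=[
    [[-0.01,0,-0.0087],[0,0,0],10],
    [[-0.02,0,-0.0174],[0,0,0],10],
    [[-0.03,0,-0.0261],[0,0,0],10],
    [[-0.04,0,-0.0348],[0,0,0],10],
    [[-0.05,0,-0.0434],[0,0,0],10],
  ],
)

```text
time_s: 12.02
position: [0.4282, -0.1185, 0.2446]
eef_rot: [[-0.635, 0.545, -0.548], [0.412, 0.838, 0.357], [0.653, 0.001, -0.757]]
force: [-1.9, 1.2, 1.4]
grip_width: 0.226
gripper_force: 30.0
```

```bash
python3 - <<'E'
from plan import *
where(BOARD);s=sense();print(np.round(s["force"],2),np.round(s["moment"],3),s["time_s"])
E
```

```text
tip in frame [-0.0589  0.0001  0.0499] blade pitch up -0.81 yaw err 0.07 roll 0.04
[-1.95  1.24  1.36] [-0.218 -0.719  0.065] 12.0167
```

Call:
drive_tool(
  deltas=[
    [[-0.01,0,-0.0087],[0,0,0],10],
    [[-0.02,0,-0.0174],[0,0,0],10],
    [[-0.03,0,-0.0261],[0,0,0],10],
    [[-0.04,0,-0.0348],[0,0,0],10],
    [[-0.05,0,-0.0434],[0,0,0],10],
  ],
)

```text
time_s: 12.43
position: [0.4447, -0.1292, 0.2446]
eef_rot: [[-0.635, 0.545, -0.548], [0.412, 0.839, 0.357], [0.654, 0.001, -0.757]]
force: [-2.5, 1.1, 2.6]
grip_width: 0.228
gripper_force: 30.0
```

```bash
cat > look.py <<'E'
import sys
from h import *; from plan import *; from cell import get_image
def board(yw,name,z=.055):
    for n in("side","scene"):
        d=get_image(n); np.savez(f"{n}_{name}.npz",**d); cv2.imwrite(f"pics/{n}_{name}.png",d["img"][:,:,::-1])
        x0,y0=yw; o=ortho(d,camT(d),x0,y0,z,480,.0005).astype(int)
        m=((o[...,1]>o[...,2]+20)&(o[...,1]>o[...,0]+15)).astype(np.uint8)
        m=cv2.morphologyEx(m,cv2.MORPH_CLOSE,np.ones((9,9)));m=cv2.morphologyEx(m,cv2.MORPH_OPEN,np.ones((7,7)))
        c=max(cv2.findContours(m,cv2.RETR_EXTERNAL,cv2.CHAIN_APPROX_NONE)[0],key=cv2.contourArea); a=cv2.minAreaRect(c)
        w=cloud(d,camT(d)); g=(w[...,0]>x0-.24)&(w[...,0]<x0)&(w[...,1]>y0-.24)&(w[...,1]<y0)&(w[...,2]>z-.03)&(w[...,2]<z+.03); C=d["img"].astype(int)
        P=w[g&(C[...,1]>C[...,0]+20)&(C[...,1]>C[...,2]+15)]; k=np.linalg.lstsq(np.c_[P[:,:2]-P[:,:2].mean(0),np.ones(len(P))],P[:,2],rcond=None)[0]
        print(n,"pcb",round(x0-a[0][1]*.0005,4),round(y0-a[0][0]*.0005,4),np.round(np.array(a[1])*.5,1),round(a[2],1),"z",k[2].round(4),"tilt",np.degrees(k[:2]).round(1),"n",len(P))
E
python3 - <<'E'
from look import *
where(BOARD);s=sense();print(np.round(s["force"],2),np.round(s["moment"],3),s["time_s"]);board((.63,-.05),"a")
E
```

```text
tip in frame [-0.0393  0.0002  0.05  ] blade pitch up -0.82 yaw err 0.08 roll 0.03
[-2.52  1.06  2.59] [-0.064 -0.441  0.087] 12.4333
side pcb 0.5233 -0.1785 [93.8 92.2] 32.5 z 0.0563 tilt [0.1 0.9] n 522
scene pcb 0.5211 -0.1802 [94.7 92.8] 32.5 z 0.0555 tilt [-0.3 -0. ] n 406
```

Call:
drive_tool(
  deltas=[
    [[-0.006,0,-0.0052],[0,0,0],10],
    [[-0.012,0,-0.0104],[0,0,0],10],
    [[-0.018,0,-0.0156],[0,0,0],10],
    [[-0.024,0,-0.0208],[0,0,0],10],
    [[-0.03,0,-0.026],[0,0,0],10],
  ],
)

```text
time_s: 12.95
position: [0.4546, -0.1357, 0.2447]
eef_rot: [[-0.635, 0.545, -0.548], [0.412, 0.838, 0.357], [0.653, 0.001, -0.757]]
force: [-2.5, 1.3, 1.6]
grip_width: 0.227
gripper_force: 30.0
```

```bash
python3 - <<'E'
from look import *
where(BOARD);s=sense();print(np.round(s["force"],2),np.round(s["moment"],3),s["time_s"]);board((.63,-.05),"b")
E
```

```text
tip in frame [-0.0274  0.0002  0.05  ] blade pitch up -0.8 yaw err 0.07 roll 0.03
[-2.47  1.31  1.57] [-0.139 -0.404  0.046] 12.95
side pcb 0.5245 -0.1798 [93.7 91.2] 32.6 z 0.0575 tilt [-1.2  0.3] n 518
scene pcb 0.5232 -0.1806 [95.3 91. ] 32.6 z 0.0566 tilt [-1.2  0.8] n 368
```

Call:
drive_tool(
  deltas=[
    [[-0.011,0,-0.0095],[0,0,0],10],
    [[-0.022,0,-0.019],[0,0,0],10],
    [[-0.033,0,-0.0285],[0,0,0],10],
    [[-0.044,0,-0.038],[0,0,0],10],
    [[-0.055,0,-0.0475],[0,0,0],10],
  ],
)

```text
time_s: 13.47
position: [0.4731, -0.1477, 0.2447]
eef_rot: [[-0.635, 0.545, -0.548], [0.412, 0.838, 0.357], [0.654, 0.001, -0.757]]
force: [-3.3, 1.7, 1.7]
grip_width: 0.23
gripper_force: 30.0
```

```bash
python3 - <<'E'
from look import *
where(BOARD);s=sense();print(np.round(s["force"],2),np.round(s["moment"],3),s["time_s"]);board((.63,-.05),"b")
E
```

```text
tip in frame [-0.0054  0.0002  0.05  ] blade pitch up -0.81 yaw err 0.07 roll 0.03
[-3.32  1.75  1.74] [ 0.088 -0.293  0.066] 13.4667
side pcb 0.5251 -0.1805 [92.7 87.1] 33.6 z 0.0576 tilt [-1.6  1.3] n 477
scene pcb 0.5221 -0.1809 [89.4 90.7] 34.3 z 0.057 tilt [-1.9  0.7] n 318
```

Call:
drive_tool(
  deltas=[
    [[-0.011,0,-0.0095],[0,0,0],10],
    [[-0.022,0,-0.019],[0,0,0],10],
    [[-0.033,0,-0.0285],[0,0,0],10],
    [[-0.044,0,-0.038],[0,0,0],10],
    [[-0.055,0,-0.0475],[0,0,0],10],
  ],
)

```text
time_s: 13.98
position: [0.4913, -0.1595, 0.2447]
eef_rot: [[-0.635, 0.545, -0.548], [0.412, 0.839, 0.357], [0.654, 0.001, -0.757]]
force: [-3.4, 1.7, 2.9]
grip_width: 0.23
gripper_force: 30.0
```

Call:
drive_tool(
  deltas=[
    [[-0.011,0,-0.0095],[0,0,0],10],
    [[-0.022,0,-0.019],[0,0,0],10],
    [[-0.033,0,-0.0285],[0,0,0],10],
    [[-0.044,0,-0.038],[0,0,0],10],
    [[-0.055,0,-0.0475],[0,0,0],10],
  ],
)

```text
time_s: 14.4
position: [0.5094, -0.1712, 0.2447]
eef_rot: [[-0.634, 0.545, -0.549], [0.411, 0.839, 0.357], [0.654, 0.001, -0.756]]
force: [-6.2, 5.2, 3.8]
grip_width: 0.232
gripper_force: 30.0
```

```bash
python3 - <<'E'
from look import *
where(BOARD);s=sense();print(np.round(s["q"],1),np.round(s["force"],2),np.round(s["moment"],3),s["time_s"]);board((.63,-.05),"b")
E
```

```text
tip in frame [0.0376 0.0004 0.05  ] blade pitch up -0.88 yaw err 0.11 roll 0.03
[ 58.3  47.1 -60.   89.3  15.9 100.2  49.9] [-6.22  5.2   3.82] [0.559 0.45  0.002] 14.4
side pcb 0.5463 -0.1927 [94.2 48.6] 22.0 z 0.0584 tilt [-3.6  1.4] n 237
scene pcb 0.5245 -0.1795 [92.9 89.6] 32.8 z 0.0585 tilt [-2.   0.9] n 374
```

```bash
python3 - <<'E'
from look import *
s=sense();print(np.round(s["force"],2),np.round(s["moment"],3),np.round(s["joint_efforts"],1),s["time_s"])
for n in("side","scene"):
    d0=dict(np.load(f"{n}0.npz"));d=dict(np.load(f"{n}_b.npz"));w=cloud(d,camT(d)); w0=cloud(d0,camT(d0))
    ch=(np.linalg.norm(w-w0,axis=-1)>.03)
    m=ch&(w[...,0]>.6)&(w[...,0]<.72)&(w[...,1]<-.05)&(w[...,1]>-.45)&(w[...,2]>.05)
    u,c=np.unique((w[m]/.02).round().astype(int)*2,axis=0,return_counts=True); print(n,[(*a,int(b)) for a,b in zip(u.tolist(),c) if b>3])
E
```

```text
[-1.61  1.63  1.12] [-0.104 -0.557  0.028] [  0.1 -64.  -22.6 -25.9  -1.8   2.5  -0.1] 14.5
side [(60, -28, 40, 22), (60, -26, 40, 7), (60, -26, 42, 5), (60, -24, 42, 5), (60, -22, 44, 14), (62, -28, 40, 14), (62, -26, 40, 9), (62, -24, 42, 7), (62, -22, 44, 4), (64, -28, 38, 11), (64, -28, 40, 9), (64, -26, 38, 16), (64, -26, 40, 7), (64, -24, 40, 9), (64, -22, 42, 6), (64, -20, 40, 31), (64, -20, 42, 44), (64, -18, 36, 17), (64, -18, 38, 51), (64, -18, 40, 34), (66, -20, 40, 4), (66, -18, 38, 4), (66, -18, 40, 10)]
scene [(68, -44, 34, 5), (68, -44, 36, 6), (68, -42, 34, 9), (68, -42, 36, 7), (68, -40, 34, 6), (68, -40, 36, 9), (68, -38, 34, 8), (68, -38, 36, 4), (68, -36, 36, 10), (68, -34, 34, 6), (68, -34, 36, 9), (68, -32, 36, 11), (68, -30, 36, 7), (68, -28, 36, 5), (70, -44, 34, 66), (70, -44, 36, 79), (70, -42, 34, 54), (70, -42, 36, 82), (70, -40, 34, 55), (70, -40, 36, 78), (70, -38, 34, 42), (70, -38, 36, 79), (70, -36, 34, 36), (70, -36, 36, 76), (70, -34, 34, 30), (70, -34, 36, 71), (70, -32, 34, 23), (70, -32, 36, 66), (70, -30, 34, 18), (70, -30, 36, 74), (70, -28, 34, 7), (70, -28, 36, 23), (72, -44, 36, 14), (72, -42, 36, 15), (72, -40, 36, 8), (72, -38, 36, 16), (72, -36, 36, 11), (72, -34, 36, 12), (72, -32, 36, 15), (72, -30, 36, 10)]
```

Call:
drive_tool(
  deltas=[
    [[-0.006,0,-0.0052],[0,0,0],10],
    [[-0.013,0,-0.0112],[0,0,0],10],
    [[-0.02,0,-0.0173],[0,0,0],10],
    [[-0.027,0,-0.0233],[0,0,0],10],
    [[-0.033,0,-0.0285],[0,0,0],10],
  ],
)

```text
time_s: 14.92
position: [0.5204, -0.1785, 0.2447]
eef_rot: [[-0.635, 0.545, -0.548], [0.412, 0.838, 0.357], [0.654, 0.001, -0.757]]
force: [-3.8, 2.4, 1.6]
grip_width: 0.223
gripper_force: 30.0
```

```bash
python3 - <<'E'
from look import *
where(BOARD);board((.63,-.05),"b");s=sense();print(np.round(s["force"],2),np.round(s["moment"],3),s["time_s"],s["gripper_force"])
d0=dict(np.load("side0.npz"));d=dict(np.load("side_b.npz"));w=cloud(d,camT(d));m=(np.linalg.norm(w-cloud(d0,camT(d0)),axis=-1)>.03)&(w[...,0]>.6)&(w[...,0]<.72)&(w[...,1]<-.05)&(w[...,1]>-.45)&(w[...,2]>.3)
print(np.percentile(w[m][:,0],[50,90,99,100]).round(3))
P,R=spat(BOARD,.05,0,.06,40); p,R0,_=cur(); rv=Ro.from_matrix(R0.T@R).as_rotvec(degrees=True); print(rv)
E
```

```text
tip in frame [0.051  0.0003 0.05  ] blade pitch up -0.82 yaw err 0.08 roll 0.03
side pcb 0.5443 -0.2097 [63.9 25.8] 36.0 z 0.0585 tilt [-0.3  0.1] n 187
scene pcb 0.5245 -0.1794 [92.4 90.8] 33.1 z 0.0581 tilt [-0.9  0.2] n 411
[-1.09  1.37  1.  ] [-0.146 -0.522  0.094] 15.0167 29.97211754322052
[0.642 0.657 0.664 0.665]
[-0.00731892 -0.7770574   0.06603803]
```

```bash
python3 - <<'E'
from plan import *
p,R=spat(BOARD,.050,0,.056,pitch=38.8); s=plan(p,R,10,dm=.002,dr=5)
p,R=spat(BOARD,.050,0,.075,pitch=38.8); s=plan(p,R,10,dm=.004,dr=5,start=s)
E
```

```text
q [ 57.3  48.1 -59.3  87.1  16.5 101.1  50.2] t 15.0167 F [-1.1  1.4  1. ]
[[[0.006, -0.0, 0.0012], [-0.0, -0.0022, 0.0001], 10], [[0.0121, -0.0001, 0.0024], [-0.0, -0.0044, 0.0001], 10], [[0.0181, -0.0001, 0.0037], [-0.0, -0.0066, 0.0002], 10], [[0.0242, -0.0002, 0.0049], [-0.0, -0.0088, 0.0003], 10], [[0.0302, -0.0002, 0.0061], [-0.0, -0.011, 0.0004], 10]]
[[[0.0079, 0.0, -0.0099], [0.0, 0.0, 0.0], 10], [[0.0159, 0.0, -0.0197], [0.0, 0.0, 0.0], 10], [[0.0238, 0.0, -0.0296], [0.0, 0.0, 0.0], 10], [[0.0317, 0.0, -0.0395], [0.0, 0.0, 0.0], 10], [[0.0397, 0.0, -0.0494], [0.0, 0.0, 0.0], 10]]
```

Call:
drive_tool(
  deltas=[
    [[0.006,0,0.0012],[0,-0.0022,0],10],
    [[0.012,0,0.0024],[0,-0.0044,0],10],
    [[0.018,0,0.0037],[0,-0.0066,0],10],
    [[0.024,0,0.0049],[0,-0.0088,0],10],
    [[0.03,0,0.006],[0,-0.011,0],10],
  ],
)

```text
time_s: 15.43
position: [0.5133, -0.174, 0.2492]
eef_rot: [[-0.654, 0.545, -0.525], [0.425, 0.838, 0.342], [0.626, 0.0, -0.78]]
force: [-0.4, -0.1, -3.2]
grip_width: 0.225
gripper_force: 30.0
```

Call:
drive_tool(
  deltas=[
    [[0.008,0,-0.01],[0,0,0],10],
    [[0.016,0,-0.02],[0,0,0],10],
    [[0.024,0,-0.03],[0,0,0],10],
    [[0.032,0,-0.04],[0,0,0],10],
    [[0.04,0,-0.05],[0,0,0],10],
  ],
)

```text
time_s: 15.85
position: [0.5137, -0.174, 0.2689]
eef_rot: [[-0.654, 0.545, -0.525], [0.424, 0.838, 0.342], [0.627, 0.001, -0.779]]
force: [-0.9, -0.5, -3.6]
grip_width: 0.231
gripper_force: 30.0
```

```bash
python3 - <<'E'
from look import *
where(BOARD);board((.63,-.05),"c",.078);s=sense();print(np.round(s["force"],2),np.round(s["moment"],3),s["time_s"],np.round(s["q"],1))
E
```

```text
tip in frame [0.0498 0.0003 0.0757] blade pitch up 1.19 yaw err 0.07 roll 0.04
side pcb 0.5482 -0.1891 [100.8  51.8] 12.3 z 0.0818 tilt [-0.3 -0.7] n 208
scene pcb 0.5232 -0.1772 [92.7 93.3] 30.7 z 0.0817 tilt [ 0.3 -0.4] n 405
[ 0.02  0.02 -3.83] [-0.48  -0.953  0.011] 15.95 [ 58.7  45.2 -60.9  88.3  15.8 101.   50.2]
```

```bash
sed -i 's/\[.527,.063\]/[.528,.0635]/' plan.py; python3 - <<'E'
from plan import *
p,R=spat(BOARD,.045,0,.105,pitch=38.8); s=plan(p,R,10,dm=.006,dr=5)
p,R=spat(STAND,.035,-.002,.105,pitch=38.8); s=plan(p,R,10,dm=.0115,dr=5,start=s)
E
```

```text
q [ 58.7  45.2 -60.9  88.3  15.8 101.   50.2] t 15.95 F [ 0.   0.  -3.8]
[[[0.0146, -0.0001, -0.013], [-0.0, 0.0, 0.0001], 10], [[0.0293, -0.0003, -0.0261], [-0.0, 0.0001, 0.0002], 10], [[0.0439, -0.0004, -0.0391], [-0.0, 0.0001, 0.0003], 10], [[0.0586, -0.0006, -0.0522], [-0.0, 0.0001, 0.0004], 10], [[0.0732, -0.0007, -0.0652], [-0.0, 0.0002, 0.0005], 10]]
[[[0.0153, 0.0327, 0.0123], [-0.001, 0.0, 0.0012], 10], [[0.0307, 0.0654, 0.0247], [-0.002, 0.0, 0.0024], 10], [[0.046, 0.0981, 0.037], [-0.0029, 0.0, 0.0036], 10], [[0.0613, 0.1308, 0.0493], [-0.0039, 0.0, 0.0049], 10], [[0.0767, 0.1636, 0.0616], [-0.0049, 0.0, 0.0061], 10]]
[[[0.016, 0.0322, 0.0128], [-0.001, 0.0, 0.0012], 10], [[0.0319, 0.0644, 0.0256], [-0.002, 0.0, 0.0024], 10], [[0.0479, 0.0967, 0.0385], [-0.0029, 0.0, 0.0036], 10], [[0.0638, 0.1289, 0.0513], [-0.0039, 0.0, 0.0049], 10], [[0.0798, 0.1611, 0.0641], [-0.0049, 0.0, 0.0061], 10]]
[[[0.0166, 0.0317, 0.0133], [-0.001, 0.0, 0.0012], 10], [[0.0331, 0.0634, 0.0266], [-0.002, 0.0, 0.0024], 10], [[0.0497, 0.0951, 0.0399], [-0.0029, 0.0, 0.0036], 10], [[0.0662, 0.1268, 0.0533], [-0.0039, 0.0, 0.0049], 10], [[0.0828, 0.1585, 0.0666], [-0.0049, 0.0, 0.0061], 10]]
[[[0.0172, 0.0312, 0.0138], [-0.001, -0.0, 0.0012], 10], [[0.0343, 0.0624, 0.0276], [-0.002, -0.0, 0.0024], 10], [[0.0515, 0.0935, 0.0414], [-0.0029, -0.0, 0.0036], 10], [[0.0686, 0.1247, 0.0552], [-0.0039, -0.0, 0.0049], 10], [[0.0858, 0.1559, 0.069], [-0.0049, -0.0, 0.0061], 10]]
[[[0.0178, 0.0306, 0.0143], [-0.001, 0.0, 0.0012], 10], [[0.0178, 0.0306, 0.0143], [-0.001, 0.0, 0.0012], 10], [[0.0178, 0.0306, 0.0143], [-0.001, 0.0, 0.0012], 10], [[0.0178, 0.0306, 0.0143], [-0.001, 0.0, 0.0012], 10], [[0.0178, 0.0306, 0.0143], [-0.001, 0.0, 0.0012], 10]]
```

Call:
drive_tool(
  deltas=[
    [[0.012,0,-0.01],[0,0,0],10],
    [[0.027,0,-0.024],[0,0,0],10],
    [[0.044,0,-0.039],[0,0,0],10],
    [[0.06,0,-0.054],[0,0,0],10],
    [[0.073,-0.001,-0.065],[0,0,0],10],
  ],
)

```text
time_s: 16.37
position: [0.5093, -0.1715, 0.2984]
eef_rot: [[-0.654, 0.545, -0.525], [0.424, 0.839, 0.342], [0.626, 0.001, -0.779]]
force: [0.0, -1.2, -3.7]
grip_width: 0.23
gripper_force: 30.0
```

Call:
drive_tool(
  deltas=[
    [[0.007,0.016,0.006],[0,0,0],10],
    [[0.02,0.045,0.017],[-0.001,0,0.002],10],
    [[0.036,0.078,0.03],[-0.002,0,0.003],10],
    [[0.052,0.112,0.043],[-0.003,0,0.004],10],
    [[0.068,0.146,0.056],[-0.004,0,0.005],10],
  ],
)

```text
time_s: 16.78
position: [0.5109, -0.1186, 0.2969]
eef_rot: [[-0.645, 0.561, -0.519], [0.437, 0.828, 0.353], [0.627, 0.001, -0.779]]
force: [1.0, -0.0, -3.1]
grip_width: 0.227
gripper_force: 30.0
```

```bash
python3 - <<'E'
from plan import *
where(STAND)
p,R=spat(STAND,.035,-.002,.105,pitch=38.8); s=plan(p,R,10,dm=.0115,dr=5)
E
```

```text
tip in frame [ 0.1469 -0.1483  0.1037] blade pitch up 1.15 yaw err 4.86 roll 0.04
q [ 57.1  41.9 -63.5  90.5  11.1  99.8  45. ] t 16.7833 F [ 1.  -0.  -3.1]
[[[0.0153, 0.0312, 0.012], [-0.001, -0.0, 0.0012], 10], [[0.0306, 0.0625, 0.024], [-0.002, -0.0, 0.0025], 10], [[0.0458, 0.0937, 0.036], [-0.003, -0.0001, 0.0037], 10], [[0.0611, 0.1249, 0.0481], [-0.0039, -0.0001, 0.005], 10], [[0.0764, 0.1561, 0.0601], [-0.0049, -0.0001, 0.0062], 10]]
[[[0.0159, 0.0307, 0.0125], [-0.001, -0.0, 0.0012], 10], [[0.0318, 0.0615, 0.025], [-0.002, -0.0, 0.0025], 10], [[0.0477, 0.0922, 0.0375], [-0.003, -0.0001, 0.0037], 10], [[0.0635, 0.1229, 0.05], [-0.0039, -0.0001, 0.005], 10], [[0.0794, 0.1537, 0.0625], [-0.0049, -0.0001, 0.0062], 10]]
[[[0.0165, 0.0302, 0.013], [-0.001, -0.0, 0.0012], 10], [[0.033, 0.0604, 0.0259], [-0.002, -0.0, 0.0025], 10], [[0.0495, 0.0907, 0.0389], [-0.003, -0.0001, 0.0037], 10], [[0.0659, 0.1209, 0.0518], [-0.0039, -0.0001, 0.005], 10], [[0.0824, 0.1511, 0.0648], [-0.0049, -0.0001, 0.0062], 10]]
[[[0.0171, 0.0297, 0.0134], [-0.001, -0.0, 0.0012], 10], [[0.0341, 0.0594, 0.0268], [-0.002, -0.0, 0.0025], 10], [[0.0341, 0.0594, 0.0268], [-0.002, -0.0, 0.0025], 10], [[0.0341, 0.0594, 0.0268], [-0.002, -0.0, 0.0025], 10], [[0.0341, 0.0594, 0.0268], [-0.002, -0.0, 0.0025], 10]]
```

Call:
drive_tool(
  deltas=[
    [[0.015,0.031,0.012],[-0.001,0,0.001],10],
    [[0.03,0.062,0.024],[-0.002,0,0.0025],10],
    [[0.046,0.094,0.036],[-0.003,0,0.004],10],
    [[0.061,0.125,0.048],[-0.004,0,0.005],10],
    [[0.076,0.156,0.06],[-0.005,0,0.006],10],
  ],
)

```text
time_s: 17.2
position: [0.5133, -0.0644, 0.2974]
eef_rot: [[-0.634, 0.582, -0.509], [0.453, 0.813, 0.366], [0.627, 0.001, -0.779]]
force: [1.2, 0.5, -2.9]
grip_width: 0.229
gripper_force: 30.0
```

Call:
drive_tool(
  deltas=[
    [[0.016,0.031,0.0125],[-0.001,0,0.001],10],
    [[0.032,0.062,0.025],[-0.002,0,0.0025],10],
    [[0.048,0.092,0.037],[-0.003,0,0.004],10],
    [[0.063,0.123,0.05],[-0.004,0,0.005],10],
    [[0.079,0.154,0.062],[-0.005,0,0.006],10],
  ],
)

```text
time_s: 17.62
position: [0.5157, -0.0094, 0.2977]
eef_rot: [[-0.622, 0.602, -0.5], [0.468, 0.798, 0.378], [0.627, 0.001, -0.779]]
force: [0.1, 0.7, -2.5]
grip_width: 0.228
gripper_force: 30.0
```

```bash
python3 - <<'E'
from look import *
where(STAND)
board((.65,.1),"d",.11)
p,R=spat(STAND,.035,-.002,.105,pitch=38.8); s=plan(p,R,10,dm=.0115,dr=5)
E
```

```text
tip in frame [ 0.0821 -0.0625  0.1045] blade pitch up 1.17 yaw err 1.98 roll 0.07
side pcb 0.5469 -0.0311 [91.7 32.8] 39.0 z 0.1103 tilt [-0.9 -0.2] n 227
scene pcb 0.5195 -0.012 [92.4 92.7] 35.7 z 0.1102 tilt [ 0.5 -0.8] n 317
q [ 50.1  40.6 -65.7  93.7   5.6  92.8  34.5] t 17.7167 F [ 0.1  0.4 -3.1]
[[[0.0163, 0.0301, 0.0131], [-0.001, -0.0, 0.0014], 10], [[0.0326, 0.0603, 0.0263], [-0.002, -0.0001, 0.0028], 10], [[0.0488, 0.0904, 0.0394], [-0.003, -0.0001, 0.0042], 10], [[0.0651, 0.1205, 0.0526], [-0.004, -0.0001, 0.0056], 10], [[0.0814, 0.1506, 0.0657], [-0.0049, -0.0002, 0.007], 10]]
[[[0.0169, 0.0296, 0.0136], [-0.001, -0.0, 0.0014], 10], [[0.0339, 0.0591, 0.0272], [-0.002, -0.0001, 0.0028], 10], [[0.0339, 0.0591, 0.0272], [-0.002, -0.0001, 0.0028], 10], [[0.0339, 0.0591, 0.0272], [-0.002, -0.0001, 0.0028], 10], [[0.0339, 0.0591, 0.0272], [-0.002, -0.0001, 0.0028], 10]]
```

Call:
drive_tool(
  deltas=[
    [[0.016,0.03,0.013],[-0.001,0,0.0014],10],
    [[0.033,0.06,0.026],[-0.002,0,0.003],10],
    [[0.049,0.09,0.039],[-0.003,0,0.004],10],
    [[0.065,0.12,0.053],[-0.004,0,0.0056],10],
    [[0.081,0.15,0.066],[-0.005,0,0.007],10],
  ],
)

```text
time_s: 18.13
position: [0.5177, 0.0457, 0.2977]
eef_rot: [[-0.609, 0.623, -0.49], [0.486, 0.782, 0.391], [0.627, -0.0, -0.779]]
force: [0.1, 0.1, -2.2]
grip_width: 0.227
gripper_force: 30.0
```

Call:
drive_tool(
  deltas=[
    [[0.014,0.025,0.012],[-0.001,0,0.0014],10],
    [[0.027,0.046,0.022],[-0.002,0,0.003],10],
    [[0.034,0.06,0.027],[-0.002,0,0.003],10],
    [[0.034,0.06,0.027],[-0.002,0,0.003],10],
    [[0.034,0.06,0.027],[-0.002,0,0.003],10],
  ],
)

```text
time_s: 18.55
position: [0.5188, 0.0666, 0.2977]
eef_rot: [[-0.604, 0.632, -0.487], [0.493, 0.775, 0.395], [0.627, -0.001, -0.779]]
force: [0.1, 0.7, -3.3]
grip_width: 0.225
gripper_force: 30.0
```

```bash
python3 - <<'E'
from look import *
where(STAND)
board((.65,.18),"e",.113)
a=cv2.imread("pics/side_e.png")[200:320,230:400]; b=cv2.imread("pics/scene_e.png")[180:320,230:400]
cv2.imwrite("pics/e.png",np.hstack([cv2.resize(a,(400,282)),cv2.resize(b,(400,329))[:282]]))
p,R=spat(STAND,.035,-.001,.085,pitch=38.8); s=plan(p,R,10,dm=.0115,dr=5)
E
```

```text
tip in frame [ 0.0368 -0.0038  0.1045] blade pitch up 1.18 yaw err -0.16 roll -0.08
side pcb 0.5493 0.0482 [86.4 35.2] 38.2 z 0.1106 tilt [ 0.9 -0. ] n 263
scene pcb 0.5073 0.0181 [18.  45.3] 37.9 z 0.1103 tilt [-0.5 -3.3] n 76
q [ 43.9  40.6 -66.3  94.2   2.9  87.8  27.1] t 18.65 F [-0.4  0.4 -2.9]
[[[-0.0173, 0.0046, 0.0276], [0.0002, -0.0, -0.0006], 10], [[-0.0347, 0.0093, 0.0551], [0.0004, -0.0001, -0.0013], 10], [[-0.0347, 0.0093, 0.0551], [0.0004, -0.0001, -0.0013], 10], [[-0.0347, 0.0093, 0.0551], [0.0004, -0.0001, -0.0013], 10], [[-0.0347, 0.0093, 0.0551], [0.0004, -0.0001, -0.0013], 10]]
```

View pics/e.png

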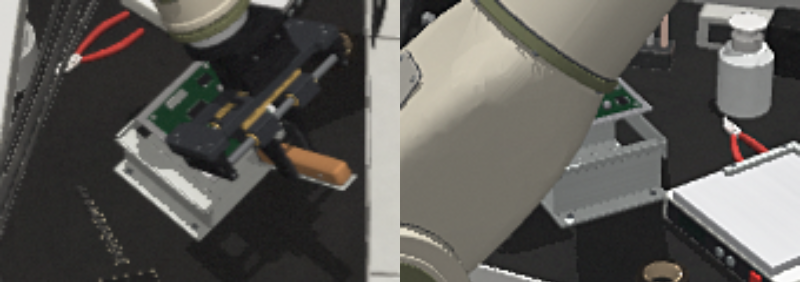

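```bash
python3 - <<'E'
from h import *; from plan import STAND
d=dict(np.load("side_e.npz"));w=cloud(d,camT(d)).reshape(-1,3);w=w[np.isfinite(w[:,0])]
c,yaw=STAND;a=np.radians(yaw);D=w[:,:2]-c;L=np.c_[D[:,0]*np.cos(a)+D[:,1]*np.sin(a),-D[:,0]*np.sin(a)+D[:,1]*np.cos(a),w[:,2]]
P=L[(abs(L[:,0])<.12)&(abs(L[:,1])<.1)&(L[:,2]>.1)&(L[:,2]<.12)]
for x in np.arange(-.05,.07,.01):
    q=P[(P[:,0]>x)&(P[:,0]<x+.01)]
    if len(q)>5: print("x",round(x,2),"y",np.percentile(q[:,1],[2,95,99]).round(4),len(q))
for y in np.arange(-.05,.06,.02):
    q=P[(P[:,1]>y)&(P[:,1]<y+.02)]
    if len(q)>5: print("y",round(y,2),"xmax",np.percentile(q[:,0],[98,99.5]).round(4))
# stand walls initial
d=dict(np.load("side0.npz"));w=cloud(d,camT(d)).reshape(-1,3);w=w[np.isfinite(w[:,0])];D=w[:,:2]-c;L=np.c_[D[:,0]*np.cos(a)+D[:,1]*np.sin(a),-D[:,0]*np.sin(a)+D[:,1]*np.cos(a),w[:,2]]
P=L[(abs(L[:,0])<.09)&(abs(L[:,1])<.09)&(L[:,2]>.052)&(L[:,2]<.08)]
print(np.percentile(P[:,0],[.5,99.5]).round(4),np.percentile(P[:,1],[.5,99.5]).round(4)); q=P[(P[:,0]<.05)]; print(np.histogram(q[:,1],bins=np.arange(-.08,.081,.005)))
E
```

```text
x -0.05 y [-0.0573  0.0486  0.0507] 46
x -0.04 y [-0.0558  0.0518  0.0521] 9
x 0.0 y [-0.0344  0.0127  0.0139] 26
x 0.01 y [-0.0385  0.0496  0.0505] 101
x 0.02 y [-0.0426  0.048   0.0512] 138
x 0.03 y [-0.0458  0.0452  0.0501] 143
x 0.04 y [-0.0475  0.0477  0.0505] 129
x 0.05 y [-0.0422  0.0486  0.0504] 50
y -0.05 xmax [0.053  0.0542]
y -0.03 xmax [0.0522 0.0527]
y -0.01 xmax [0.0518 0.0528]
y 0.01 xmax [0.053 0.054]
y 0.03 xmax [0.0523 0.053 ]
y 0.05 xmax [0.0499 0.0516]
[-0.0614  0.072 ] [-0.067   0.0711]
(array([  0,   0,  30, 115,  77,  71,  67,  73,  10,   0,   0,   0,   0,
         0,   0,   0,   0,   0,   0,   0,   0,   0,   0,   0,  17,  69,
        79,  77,  76,  34,  14,   0]), array([-8.0000000e-02, -7.5000000e-02, -7.0000000e-02, -6.5000000e-02,
       -6.0000000e-02, -5.5000000e-02, -5.0000000e-02, -4.5000000e-02,
       -4.0000000e-02, -3.5000000e-02, -3.0000000e-02, -2.5000000e-02,
       -2.0000000e-02, -1.5000000e-02, -1.0000000e-02, -5.0000000e-03,
        6.9388939e-17,  5.0000000e-03,  1.0000000e-02,  1.5000000e-02,
        2.0000000e-02,  2.5000000e-02,  3.0000000e-02,  3.5000000e-02,
        4.0000000e-02,  4.5000000e-02,  5.0000000e-02,  5.5000000e-02,
        6.0000000e-02,  6.5000000e-02,  7.0000000e-02,  7.5000000e-02,
        8.0000000e-02]))
```

```bash
python3 - <<'E'
from plan import *
p,R=spat(STAND,.037,.0007,.080,pitch=39.4); s=plan(p,R,10,dm=.006,dr=5)
p,R=spat(STAND,.037,.0007,.046,pitch=39.4); s=plan(p,R,10,dm=.0035,dr=5,start=s)
E
```

```text
q [ 43.9  40.6 -66.3  94.2   2.9  87.8  27.1] t 18.65 F [-0.4  0.4 -2.9]
[[[-0.0109, 0.003, 0.0117], [0.0001, 0.0006, -0.0003], 10], [[-0.0218, 0.006, 0.0234], [0.0002, 0.0013, -0.0005], 10], [[-0.0327, 0.009, 0.0351], [0.0002, 0.0019, -0.0008], 10], [[-0.0437, 0.012, 0.0468], [0.0003, 0.0026, -0.001], 10], [[-0.0546, 0.015, 0.0585], [0.0004, 0.0032, -0.0013], 10]]
[[[-0.0072, 0.0, 0.0088], [0.0, 0.0, 0.0], 10], [[-0.0144, 0.0, 0.0175], [0.0, 0.0, 0.0], 10], [[-0.0216, 0.0, 0.0263], [0.0, 0.0, 0.0], 10], [[-0.0288, 0.0, 0.035], [0.0, 0.0, 0.0], 10], [[-0.036, 0.0, 0.0438], [0.0, 0.0, 0.0], 10]]
[[[-0.0072, 0.0, 0.0088], [0.0, 0.0, 0.0], 10], [[-0.0144, 0.0, 0.0175], [0.0, 0.0, 0.0], 10], [[-0.0216, 0.0, 0.0263], [0.0, 0.0, 0.0], 10], [[-0.0288, 0.0, 0.035], [0.0, 0.0, 0.0], 10], [[-0.036, 0.0, 0.0438], [0.0, 0.0, 0.0], 10]]
```

Call:
drive_tool(
  deltas=[
    [[-0.011,0.003,0.012],[0,0.0006,0],10],
    [[-0.022,0.006,0.023],[0,0.0013,-0.0005],10],
    [[-0.033,0.009,0.035],[0,0.002,-0.001],10],
    [[-0.044,0.012,0.047],[0,0.0026,-0.001],10],
    [[-0.0546,0.015,0.0585],[0,0.003,-0.001],10],
  ],
)

```text
time_s: 19.07
position: [0.523, 0.0689, 0.273]
eef_rot: [[-0.6, 0.63, -0.493], [0.487, 0.777, 0.4], [0.635, 0.001, -0.773]]
force: [0.2, -0.3, -3.2]
grip_width: 0.228
gripper_force: 30.0
```

Call:
drive_tool(
  deltas=[
    [[-0.007,0,0.009],[0,0,0],10],
    [[-0.014,0,0.0175],[0,0,0],10],
    [[-0.0216,0,0.026],[0,0,0],10],
    [[-0.029,0,0.035],[0,0,0],10],
    [[-0.036,0,0.044],[0,0,0],10],
  ],
)

```text
time_s: 19.48
position: [0.523, 0.0689, 0.2565]
eef_rot: [[-0.601, 0.63, -0.492], [0.487, 0.777, 0.4], [0.634, 0.001, -0.773]]
force: [-0.2, 0.7, -3.0]
grip_width: 0.224
gripper_force: 30.0
```

```bash
python3 - <<'E'
from look import *
where(STAND); board((.65,.18),"f",.068);s=sense(); print(np.round(s["force"],2))
def edge(n):
    d=dict(np.load(n));w=cloud(d,camT(d)).reshape(-1,3);w=w[np.isfinite(w[:,0])]
    c,yaw=STAND;a=np.radians(yaw);D=w[:,:2]-c;L=np.c_[D[:,0]*np.cos(a)+D[:,1]*np.sin(a),-D[:,0]*np.sin(a)+D[:,1]*np.cos(a),w[:,2]]
    P=L[(L[:,0]>.0)&(L[:,0]<.05)&(L[:,1]>.03)&(L[:,1]<.09)&(L[:,2]>.04)]
    for y in np.arange(.035,.08,.004):
        q=P[(P[:,1]>y)&(P[:,1]<y+.004)]
        if len(q)>3: print(round(y,3),np.percentile(q[:,2],[10,50,90]).round(4),len(q))
edge("side_f.npz")
E
```

```text
tip in frame [0.0367 0.0012 0.0628] blade pitch up 0.65 yaw err -0.05 roll 0.05
side pcb 0.5533 0.0509 [83.3 35.6] 39.8 z 0.0693 tilt [-0.1 -0.1] n 251
scene pcb 0.5167 0.0243 [20.7 55. ] 38.0 z 0.0681 tilt [-1.2 -0.4] n 91
[ 0.06  0.16 -3.7 ]
0.035 [0.2953 0.3492 0.8309] 206
0.039 [0.2707 0.3216 0.8153] 249
0.043 [0.0707 0.7957 0.8186] 123
0.047 [0.0679 0.7921 0.8064] 77
0.051 [0.0596 0.7833 0.7982] 72
0.055 [0.0589 0.7738 0.7864] 67
0.059 [0.0579 0.7455 0.7758] 57
0.063 [0.0599 0.7504 0.7664] 61
0.067 [0.0661 0.7478 0.7554] 49
0.071 [0.745  0.7475 0.7497] 24
0.075 [0.7477 0.7491 0.7505] 18
0.079 [0.7427 0.7489 0.7501] 23
```

Call:
drive_tool(
  deltas=[
    [[0,0.003,0],[0,0,0],10],
    [[0,0.006,0],[0,0,0],10],
    [[0,0.01,0],[0,0,0],10],
    [[-0.004,0.01,0.005],[0,0,0],10],
    [[-0.008,0.01,0.01],[0,0,0],10],
  ],
)

```text
time_s: 20.0
position: [0.5249, 0.0715, 0.2529]
eef_rot: [[-0.601, 0.63, -0.492], [0.486, 0.777, 0.4], [0.634, 0.001, -0.773]]
force: [0.3, 0.9, -1.6]
grip_width: 0.225
gripper_force: 30.0
```

Call:
drive_tool(
  deltas=[
    [[-0.006,0,0.007],[0,0,0],10],
    [[-0.012,0,0.014],[0,0,0],10],
    [[-0.017,0,0.021],[0,0,0],10],
    [[-0.023,0,0.028],[0,0,0],10],
    [[-0.029,0,0.035],[0,0,0],10],
  ],
)

```text
time_s: 20.42
position: [0.5249, 0.0713, 0.239]
eef_rot: [[-0.601, 0.63, -0.492], [0.487, 0.777, 0.4], [0.634, 0.001, -0.773]]
force: [-0.0, -0.1, -1.0]
grip_width: 0.228
gripper_force: 30.0
```

```bash
python3 - <<'E'
from look import *
where(STAND); board((.65,.18),"g",.064);s=sense(); print(np.round(s["force"],2),np.round(s["moment"],2),np.round(s["q"],1),s["time_s"])
d=dict(np.load("side_g.npz"));w=cloud(d,camT(d)).reshape(-1,3);w=w[np.isfinite(w[:,0])]
c,yaw=STAND;a=np.radians(yaw);D=w[:,:2]-c;L=np.c_[D[:,0]*np.cos(a)+D[:,1]*np.sin(a),-D[:,0]*np.sin(a)+D[:,1]*np.cos(a),w[:,2]]
P=L[(L[:,0]>.0)&(L[:,0]<.05)&(L[:,1]>.03)&(L[:,1]<.09)&(L[:,2]>.04)&(L[:,2]<.1)]
for y in np.arange(.041,.08,.003):
    q=P[(P[:,1]>y)&(P[:,1]<y+.003)]
    if len(q)>3: print(round(y,3),np.percentile(q[:,2],[10,50,90]).round(4),len(q))
E
```

```text
tip in frame [0.0366 0.0042 0.0453] blade pitch up 0.63 yaw err -0.05 roll 0.05
side pcb 0.5545 0.0563 [79.4 40.5] 38.8 z 0.0661 tilt [-0.3  0. ] n 261
scene pcb 0.5225 0.0272 [21.  40.1] 38.9 z 0.0657 tilt [-1.8  1. ] n 63
[ 0.36 -0.03 -1.83] [-0.52 -0.81 -0.01] [ 41.2  45.3 -63.2  95.4   5.9  83.1  27.7] 20.5167
0.041 [0.0644 0.0666 0.0689] 16
0.044 [0.0628 0.0649 0.0686] 18
0.047 [0.0629 0.0656 0.0682] 15
0.05 [0.0611 0.0663 0.0702] 24
0.053 [0.0611 0.065  0.0675] 16
0.056 [0.0573 0.0641 0.068 ] 20
0.059 [0.059  0.0633 0.0682] 22
0.062 [0.0562 0.0594 0.0628] 18
0.065 [0.0599 0.0616 0.0631] 4
0.068 [0.0649 0.0686 0.0708] 15
```

```bash
python3 - <<'E'
from plan import *
p,R=spat(STAND,-.115,.0035,.045,pitch=39.4); s=plan(p,R,10,dm=.0155,dr=5)
E
```

```text
q [ 41.2  45.3 -63.2  95.4   5.9  83.1  27.7] t 20.5167 F [ 0.4 -0.  -1.8]
[[[0.039, -0.0002, 0.0321], [0.0, 0.0, -0.0], 10], [[0.078, -0.0004, 0.0641], [0.0, 0.0, -0.0], 10], [[0.117, -0.0006, 0.0962], [0.0001, 0.0, -0.0], 10], [[0.156, -0.0008, 0.1283], [0.0001, 0.0, -0.0], 10], [[0.195, -0.0009, 0.1604], [0.0001, 0.0, -0.0001], 10]]
[[[0.039, -0.0002, 0.0321], [0.0, 0.0, -0.0], 10], [[0.078, -0.0003, 0.0641], [0.0, 0.0, -0.0], 10], [[0.117, -0.0005, 0.0962], [0.0001, 0.0, -0.0], 10], [[0.156, -0.0007, 0.1283], [0.0001, 0.0, -0.0], 10], [[0.195, -0.0008, 0.1604], [0.0001, 0.0, -0.0001], 10]]
```

Call:
drive_tool(
  deltas=[
    [[0.02,0,0.0164],[0,0,0],10],
    [[0.055,0,0.0452],[0,0,0],10],
    [[0.095,0,0.078],[0,0,0],10],
    [[0.135,0,0.111],[0,0,0],10],
    [[0.175,-0.001,0.144],[0,0,0],10],
  ],
)

```text
time_s: 20.93
position: [0.4708, 0.1148, 0.2393]
eef_rot: [[-0.601, 0.63, -0.492], [0.486, 0.777, 0.4], [0.634, 0.001, -0.773]]
force: [-0.6, 0.2, -1.0]
grip_width: 0.227
gripper_force: 30.0
```

```bash
python3 - <<'E'
from look import *
where(STAND); board((.65,.18),"g",.064);s=sense(); print(np.round(s["force"],2),np.round(s["q"],1),s["time_s"])
for n in("side0","scene0"):
    d=dict(np.load(n+".npz"));w=cloud(d,camT(d)).reshape(-1,3);P=w[(w[:,0]>.15)&(w[:,0]<.42)&(w[:,1]>.1)&(w[:,1]<.5)&(w[:,2]>.035)&(w[:,2]<.8)]
    u,c=np.unique((P/.05).round().astype(int)*5,axis=0,return_counts=True);print(n,[(*a,int(b)) for a,b in zip(u.tolist(),c) if b>3][:60])
E
```

```text
tip in frame [-0.0327  0.004   0.0457] blade pitch up 0.64 yaw err -0.02 roll 0.05
side pcb 0.5318 0.0678 [91.7 92.2] 39.0 z 0.0662 tilt [0.1 0.2] n 647
scene pcb 0.5279 0.0309 [77.3 46.1] 80.7 z 0.0657 tilt [-0.4 -0.4] n 124
[-0.09 -0.24 -1.42] [ 42.1  41.4 -66.9 103.5   2.8  77.6  25. ] 21.0333
side0 [(25, 50, 5, 36), (25, 50, 10, 42), (25, 50, 15, 48), (25, 50, 20, 51), (25, 50, 25, 52), (25, 50, 30, 67), (25, 50, 35, 81), (25, 50, 40, 92), (25, 50, 45, 102), (25, 50, 50, 105), (25, 50, 55, 136), (25, 50, 60, 165), (25, 50, 65, 188), (25, 50, 70, 221), (25, 50, 75, 271), (25, 50, 80, 163)]
scene0 [(15, 50, 40, 51), (15, 50, 45, 162), (20, 45, 5, 8), (20, 45, 10, 9), (20, 45, 20, 4), (20, 45, 30, 8), (20, 45, 45, 12), (20, 45, 50, 6), (20, 45, 65, 4), (20, 50, 5, 173), (20, 50, 10, 233), (20, 50, 15, 248), (20, 50, 20, 263), (20, 50, 25, 282), (20, 50, 30, 276), (20, 50, 35, 321), (20, 50, 40, 331), (20, 50, 45, 443), (20, 50, 50, 363), (20, 50, 55, 383), (20, 50, 60, 403), (20, 50, 65, 296), (25, 45, 10, 5), (25, 45, 35, 4), (25, 50, 5, 68), (25, 50, 10, 92), (25, 50, 15, 95), (25, 50, 20, 102), (25, 50, 25, 106), (25, 50, 30, 114), (25, 50, 35, 111), (25, 50, 40, 131), (25, 50, 45, 134), (25, 50, 50, 147), (25, 50, 55, 149), (25, 50, 60, 170), (25, 50, 65, 105)]
```

Call:
drive_tool(
  deltas=[
    [[0.041,0,0.0337],[0,0,0],10],
    [[0.082,0,0.0674],[0,0,0],10],
    [[0.123,0,0.1011],[0,0,0],10],
    [[0.164,0,0.1348],[0,0,0],10],
    [[0.205,0,0.1685],[0,0,0],10],
  ],
)

```text
time_s: 21.45
position: [0.4095, 0.1644, 0.2392]
eef_rot: [[-0.601, 0.63, -0.492], [0.487, 0.776, 0.4], [0.634, 0.001, -0.773]]
force: [0.1, 0.9, -1.4]
grip_width: 0.232
gripper_force: 30.0
```

```bash
python3 - <<'E'
from look import *
where(STAND); p,R,s=cur()
t=plan(p+[0,0,.12],R,10,dm=.03)
# lay-down target: spatula origin at pad centre, yaw 29.6 as picked
def lay(z): return np.array([.4476-.0095+.0043*.0,.341,.1911+z])
t=plan(np.array([.4476,.341,.30]),tool(29.6,0),10,dm=.035,dr=6.5,start=t)
E
```

```text
tip in frame [-0.1116  0.004   0.0456] blade pitch up 0.66 yaw err -0.06 roll 0.05
q [ 42.3  37.5 -71.3 111.2  -1.1  71.3  21.7] t 21.45 F [ 0.1  0.9 -1.4]
[[[0.0634, 0.0001, -0.0773], [0.0, 0.0, 0.0], 10], [[0.1268, 0.0002, -0.1547], [0.0, 0.0, 0.0], 10], [[0.1902, 0.0003, -0.232], [0.0, 0.0, 0.0], 10], [[0.2536, 0.0004, -0.3094], [0.0, 0.0, 0.0], 10], [[0.2536, 0.0004, -0.3094], [0.0, 0.0, 0.0], 10]]
[[[0.0071, 0.0447, 0.0271], [0.0109, -0.0159, -0.0305], 10], [[0.0142, 0.0895, 0.0543], [0.0218, -0.0319, -0.0609], 10], [[0.0213, 0.1342, 0.0814], [0.0327, -0.0478, -0.0914], 10], [[0.0284, 0.1789, 0.1085], [0.0436, -0.0637, -0.1218], 10], [[0.0355, 0.2237, 0.1357], [0.0546, -0.0797, -0.1523], 10]]
[[[-0.0098, 0.0482, 0.0193], [0.0109, -0.0159, -0.0305], 10], [[-0.0195, 0.0963, 0.0386], [0.0218, -0.0319, -0.0609], 10], [[-0.0293, 0.1445, 0.0579], [0.0327, -0.0478, -0.0914], 10], [[-0.0391, 0.1927, 0.0772], [0.0436, -0.0637, -0.1218], 10], [[-0.0488, 0.2408, 0.0965], [0.0546, -0.0797, -0.1523], 10]]
[[[-0.0274, 0.0421, 0.0161], [0.0109, -0.0159, -0.0305], 10], [[-0.0548, 0.0843, 0.0323], [0.0218, -0.0319, -0.0609], 10], [[-0.0548, 0.0843, 0.0323], [0.0218, -0.0319, -0.0609], 10], [[-0.0548, 0.0843, 0.0323], [0.0218, -0.0319, -0.0609], 10], [[-0.0548, 0.0843, 0.0323], [0.0218, -0.0319, -0.0609], 10]]
```

Call:
drive_tool(
  deltas=[
    [[0.05,0,-0.061],[0,0,0],10],
    [[0.12,0,-0.146],[0,0,0],10],
    [[0.19,0,-0.232],[0,0,0],10],
    [[0.253,0,-0.309],[0,0,0],10],
    [[0.253,0,-0.309],[0,0,0],10],
  ],
)

```text
time_s: 21.87
position: [0.4108, 0.1652, 0.3636]
eef_rot: [[-0.604, 0.63, -0.488], [0.486, 0.777, 0.401], [0.632, 0.005, -0.775]]
force: [1.1, 0.2, -1.2]
grip_width: 0.226
gripper_force: 30.0
```

Call:
drive_tool(
  deltas=[
    [[0.007,0.045,0.027],[0.011,-0.016,-0.03],10],
    [[0.014,0.09,0.054],[0.022,-0.032,-0.061],10],
    [[0.021,0.134,0.081],[0.033,-0.048,-0.091],10],
    [[0.028,0.179,0.108],[0.044,-0.064,-0.122],10],
    [[0.035,0.224,0.136],[0.055,-0.08,-0.152],10],
  ],
)

```text
time_s: 22.28
position: [0.4262, 0.2381, 0.3334]
eef_rot: [[-0.913, 0.178, -0.367], [0.125, 0.979, 0.163], [0.388, 0.103, -0.916]]
force: [-0.1, 0.2, -2.2]
grip_width: 0.23
gripper_force: 30.0
```

```bash
python3 - <<'E'
from plan import *
plan(np.array([.4476,.341,.27]),tool(29.6,0),10,dm=.035,dr=6.5)
E
```

```text
q [ 33.   32.4 -77.7 101.3   9.7  80.5  33.4] t 22.2833 F [-0.1  0.2 -2.2]
[[[-0.0149, 0.0467, 0.0319], [0.0108, -0.0159, -0.0303], 10], [[-0.0298, 0.0933, 0.0637], [0.0215, -0.0317, -0.0605], 10], [[-0.0447, 0.14, 0.0956], [0.0323, -0.0476, -0.0908], 10], [[-0.0596, 0.1867, 0.1275], [0.043, -0.0634, -0.121], 10], [[-0.0745, 0.2334, 0.1593], [0.0538, -0.0793, -0.1513], 10]]
[[[-0.0285, 0.0414, 0.0298], [0.0108, -0.0159, -0.0303], 10], [[-0.057, 0.0828, 0.0596], [0.0215, -0.0317, -0.0605], 10], [[-0.057, 0.0828, 0.0596], [0.0215, -0.0317, -0.0605], 10], [[-0.057, 0.0828, 0.0596], [0.0215, -0.0317, -0.0605], 10], [[-0.057, 0.0828, 0.0596], [0.0215, -0.0317, -0.0605], 10]]
```

Call:
drive_tool(
  deltas=[
    [[-0.015,0.047,0.032],[0.011,-0.016,-0.03],10],
    [[-0.03,0.093,0.064],[0.022,-0.032,-0.06],10],
    [[-0.045,0.14,0.096],[0.032,-0.048,-0.091],10],
    [[-0.06,0.187,0.128],[0.043,-0.063,-0.121],10],
    [[-0.0745,0.233,0.159],[0.054,-0.079,-0.151],10],
  ],
)

```text
time_s: 22.7
position: [0.4415, 0.3116, 0.2878]
eef_rot: [[-0.941, -0.317, -0.12], [-0.321, 0.947, 0.02], [0.107, 0.057, -0.993]]
force: [-0.1, -0.4, -1.2]
grip_width: 0.224
gripper_force: 30.0
```

Call:
drive_tool(
  deltas=[
    [[-0.0285,0.041,0.03],[0.011,-0.016,-0.03],10],
    [[-0.057,0.083,0.06],[0.0215,-0.032,-0.06],10],
    [[-0.057,0.083,0.06],[0.0215,-0.032,-0.06],10],
    [[-0.057,0.083,0.06],[0.0215,-0.032,-0.06],10],
    [[-0.057,0.083,0.06],[0.0215,-0.032,-0.06],10],
  ],
)

```text
time_s: 23.12
position: [0.4477, 0.3399, 0.2703]
eef_rot: [[-0.874, -0.486, -0.004], [-0.486, 0.874, -0.001], [0.004, 0.001, -1.0]]
force: [-0.1, 0.2, -2.5]
grip_width: 0.225
gripper_force: 30.0
```

```bash
python3 - <<'E'
from look import *
where(STAND);p,R,s=cur();print(p.round(4),R.round(4).tolist())
wrist("w5"); 
from cell import get_image
d=get_image("side");np.savez("side_h.npz",**d)
# handle tilt/pose from depth
w=cloud(d,camT(d));C=d["img"].astype(int)
P=w[(w[...,2]>.07)&(w[...,2]<.15)&(w[...,0]>.33)&(w[...,0]<.56)&(w[...,1]>.22)&(w[...,1]<.45)&(C[...,0]>C[...,2]+60)]
k=np.linalg.lstsq(np.c_[P[:,:2]-P[:,:2].mean(0),np.ones(len(P))],P[:,2],rcond=None)[0];print(len(P),P.mean(0).round(3),np.degrees(k[:2]).round(1))
plan(np.array([.4476,.341,.205]),tool(29.6,0),10,dm=.015,dr=6.5)
E
```

```text
tip in frame [-0.1782  0.3093  0.1479] blade pitch up 39.76 yaw err 68.03 roll 0.08
[0.4477 0.3399 0.2703] [[-0.8738, -0.4863, -0.0044], [-0.4863, 0.8738, -0.0008], [0.0042, 0.0014, -1.0]]
w5 [ 12.6  38.1 -71.8  99.6  38.   71.4  50.3] [0.4477 0.3399 0.2703] [[-0.001, 0.968, 0.252, 0.069], [1.0, 0.002, -0.0, -0.0], [-0.001, 0.252, -0.968, 0.02], [0.0, 0.0, 0.0, 1.0]] 389.43809671017715 -0.04654902367042064
94 [0.456 0.346 0.107] [ 2.8 -7.5]
q [ 12.7  38.1 -71.8  99.6  38.   71.4  50.3] t 23.2167 F [ 0.6 -1.2 -1.6]
[[[-0.0003, 0.001, 0.0438], [0.0001, -0.0002, -0.0006], 10], [[-0.0006, 0.002, 0.0875], [0.0001, -0.0004, -0.0012], 10], [[-0.001, 0.003, 0.1313], [0.0002, -0.0006, -0.0018], 10], [[-0.0013, 0.004, 0.1751], [0.0003, -0.0008, -0.0024], 10], [[-0.0016, 0.005, 0.2188], [0.0004, -0.001, -0.003], 10]]
```

Call:
drive_tool(
  deltas=[
    [[0,0.001,0.044],[0,0,0],10],
    [[0,0.002,0.088],[0,0,-0.001],10],
    [[-0.001,0.003,0.131],[0,-0.0005,-0.002],10],
    [[-0.001,0.004,0.175],[0,-0.001,-0.002],10],
    [[-0.0015,0.005,0.219],[0,-0.001,-0.003],10],
  ],
)

```text
time_s: 23.63
position: [0.447, 0.3415, 0.2029]
eef_rot: [[-0.868, -0.496, -0.001], [-0.496, 0.868, 0.001], [0.0, 0.001, -1.0]]
force: [-1.6, -0.2, -2.3]
grip_width: 0.23
gripper_force: 30.0
```

Call:
drive_tool(
  deltas=[
    [[0,0,0.01],[0,0,0],10],
    [[0,0,0.02],[0,0,0],10],
    [[0,0,0.03],[0,0,0],10],
    [[0,0,0.036],[0,0,0],10],
    [[0,0,0.036],[0,0,0],10],
  ],
)

```text
time_s: 24.05
position: [0.4472, 0.3419, 0.1941]
eef_rot: [[-0.868, -0.496, 0.0], [-0.496, 0.868, 0.001], [-0.001, 0.001, -1.0]]
force: [0.6, -0.4, -1.1]
grip_width: 0.228
gripper_force: 30.0
```

```bash
python3 - <<'E'
from plan import *
p,R,s=cur();print(p.round(4),R.round(4).tolist(),np.round(s["force"],2),np.round(s["moment"],2))
E
```

```text
[0.4472 0.3419 0.1941] [[-0.8682, -0.4961, 0.0002], [-0.4961, 0.8682, 0.0014], [-0.0008, 0.0011, -1.0]] [ 0.59 -0.39 -1.15] [ 0.1  -0.03  0.02]
```

Call:
drive_tool(
  deltas=[
    [[0,0,0.003],[0,0,0],10],
    [[0,0,0.006],[0,0,0],10],
    [[0,0,0.009],[0,0,0],10],
    [[0,0,0.009],[0,0,0],10],
    [[0,0,0.009],[0,0,0],10],
  ],
)

```text
time_s: 24.47
position: [0.4472, 0.3418, 0.1914]
eef_rot: [[-0.868, -0.496, 0.0], [-0.496, 0.868, 0.001], [-0.001, 0.001, -1.0]]
force: [-0.0, -0.3, -1.6]
grip_width: 0.229
gripper_force: 30.0
```

```bash
python3 - <<'E'
from plan import *
p,R,s=cur();print(p.round(4),R.round(4).tolist(),np.round(s["force"],2),np.round(s["moment"],2))
E
```

```text
[0.4472 0.3418 0.1914] [[-0.8683, -0.496, 0.0], [-0.496, 0.8683, 0.0012], [-0.0007, 0.0011, -1.0]] [-0.04 -0.25 -1.59] [ 0.1  -0.06  0.  ]
```

Call:
drive_tool(
  deltas=[
    [[0,0,0.002],[0,0,0],10],
    [[0,0,0.002],[0,0,0],10],
    [[0,0,0.002],[0,0,0],22],
    [[0,0,0.002],[0,0,0],26],
    [[0,0,0.002],[0,0,0],40],
  ],
)

```text
time_s: 24.88
position: [0.4472, 0.3419, 0.1909]
eef_rot: [[-0.868, -0.496, 0.0], [-0.496, 0.868, 0.002], [-0.001, 0.001, -1.0]]
force: [0.8, 0.4, -0.7]
grip_width: 0.309
gripper_force: 0.0
```

Call:
drive_tool(
  deltas=[
    [[0,0,0],[0,0,0],60],
    [[0,0,0],[0,0,0],60],
    [[0,0,0],[0,0,0],60],
    [[0,0,0],[0,0,0],60],
    [[0,0,0],[0,0,0],60],
  ],
)

```text
time_s: 25.3
position: [0.4472, 0.3418, 0.1908]
eef_rot: [[-0.868, -0.496, -0.0], [-0.496, 0.868, 0.001], [-0.001, 0.001, -1.0]]
force: [1.1, 0.3, 0.3]
grip_width: 0.645
gripper_force: 0.0
```

Call:
drive_tool(
  deltas=[
    [[0,0,-0.04],[0,0,0],60],
    [[0,0,-0.1],[0,0,0],60],
    [[0,0,-0.2],[0,0,0],60],
    [[0,0,-0.3],[0,0,0],60],
    [[0,0,-0.4],[0,0,0],60],
  ],
)

```text
time_s: 25.72
position: [0.4467, 0.3417, 0.3129]
eef_rot: [[-0.868, -0.497, -0.0], [-0.497, 0.868, 0.001], [-0.001, 0.001, -1.0]]
force: [0.2, 0.2, 0.3]
grip_width: 0.687
gripper_force: 0.0
```

```bash
python3 - <<'E'
from look import *
p,R,s=cur();print(p.round(4),np.round(s["force"],2),s["grip_width"])
board((.65,.18),"z",.064)
d0=dict(np.load("side0.npz"));d=dict(np.load("side_z.npz"))
for d in(d0,d):
    w=cloud(d,camT(d));C=d["img"].astype(int)
    P=w[(w[...,2]>.019)&(w[...,2]<.06)&(w[...,0]>.33)&(w[...,0]<.56)&(w[...,1]>.25)&(w[...,1]<.43)&(C[...,0]>C[...,2]+50)]
    k=np.linalg.lstsq(np.c_[P[:,:2]-P[:,:2].mean(0),np.ones(len(P))],P[:,2],rcond=None)[0]
    print("handle",len(P),P.mean(0).round(4),"slope deg",np.degrees(k[:2]).round(1),cv2.minAreaRect((P[:,:2]*1000).astype(np.float32)))
    B=w[(w[...,0]>.52)&(w[...,0]<.62)&(w[...,1]>.36)&(w[...,1]<.46)&(w[...,2]>.015)&(w[...,2]<.1)&(C.min(-1)>100)];print("blade",len(B),np.percentile(B[:,2],[5,50,95]).round(4))
    m=(C[...,0]>C[...,1]+60)&(C[...,0]>C[...,2]+60)&(w[...,0]>.55)&(w[...,0]<.7)&(w[...,1]<0)&(w[...,1]>-.2)&(w[...,2]<.04);print("cutters",m.sum(),w[m].mean(0).round(3))
E
```

```text
[0.4467 0.3417 0.3129] [0.2  0.22 0.35] 0.686781042663262
side pcb 0.5304 0.067 [94.6 94.2] 38.4 z 0.0663 tilt [-0.1  0.4] n 876
scene pcb 0.5307 0.0674 [96.7 94.4] 38.6 z 0.0656 tilt [-0.5 -0.2] n 457
handle 400 [0.4371 0.3349 0.0274] slope deg [-0.3  0.7] ((437.54296875, 334.5314025878906), (121.42171478271484, 21.709945678710938), 30.97405433654785)
blade 681 [0.0184 0.0448 0.0678]
cutters 162 [ 0.652 -0.089  0.008]
handle 138 [0.4707 0.3563 0.0274] slope deg [0.1 1.3] ((471.12255859375, 355.83404541015625), (43.433143615722656, 19.5755672454834), 29.6779727935791)
blade 675 [0.0191 0.0444 0.0676]
cutters 162 [ 0.651 -0.089  0.008]
```

```bash
python3 -c "
from cell import *
print(hand_in())"
```

```text
the job is handed in; nothing more can be done
None
```

The job is handed in, with no verdict returned: at 25.7 s of the 61 s the cameras showed the board flat on both rails about 4 mm off centre, the spatula back flat on the cork pad, the gripper clear and the cutters unmoved (tape roll and jar not re-measured).

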